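# Gauge-test the rubber-cored mounts and pull the perished ones

### The job

First clear the tip box off the steel test plate and stand it on the rubber mat beyond. Then stand every mount from the blue board on the test plate, button up, and test them one after another from the smallest to the largest: set the dial gauge over the button and push it fully down, so that its foot ring sits on the mount's metal top, hold it a moment and read the needle. Put each mount whose needle stopped short of straight up into the white reject bin, stand the sound ones back upright on the blue board, and stand the gauge back upright on its round pad; leave the bottle, beaker and mouse alone.

Things in the scene. Friction and masses are not known exactly. Their poses are not given: they have to be found in the camera images.
- mount_s1_mid (a point): Small rubber-cored mount: aluminium puck 44 mm across, 26 mm tall, with a black rubber core button (16 mm across) standing 8 mm proud of its top. The point is on the axis half-way up the aluminium, 13 mm above its underside; z is up with the button up. At most one small mount is present. Sound (firm) or perished (soft) core: they look alike, only the gauge tells.
- mount_s2_mid (a point): Small rubber-cored mount: aluminium puck 44 mm across, 26 mm tall, with a black rubber core button (16 mm across) standing 8 mm proud of its top. The point is on the axis half-way up the aluminium, 13 mm above its underside; z is up with the button up. At most one small mount is present. Sound (firm) or perished (soft) core: they look alike, only the gauge tells.
- mount_m1_mid (a point): Medium rubber-cored mount: aluminium puck 54 mm across, 30 mm tall, with a black rubber core button (16 mm across) standing 8 mm proud of its top. The point is on the axis half-way up the aluminium, 15 mm above its underside; z is up with the button up. At most one medium mount is present. Sound (firm) or perished (soft) core: they look alike, only the gauge tells.
- mount_m2_mid (a point): Medium rubber-cored mount: aluminium puck 54 mm across, 30 mm tall, with a black rubber core button (16 mm across) standing 8 mm proud of its top. The point is on the axis half-way up the aluminium, 15 mm above its underside; z is up with the button up. At most one medium mount is present. Sound (firm) or perished (soft) core: they look alike, only the gauge tells.
- mount_l1_mid (a point): Large rubber-cored mount: aluminium puck 64 mm across, 36 mm tall, with a black rubber core button (16 mm across) standing 8 mm proud of its top. The point is on the axis half-way up the aluminium, 18 mm above its underside; z is up with the button up. At most one large mount is present. Sound (firm) or perished (soft) core: they look alike, only the gauge tells.
- mount_l2_mid (a point): Large rubber-cored mount: aluminium puck 64 mm across, 36 mm tall, with a black rubber core button (16 mm across) standing 8 mm proud of its top. The point is on the axis half-way up the aluminium, 18 mm above its underside; z is up with the button up. At most one large mount is present. Sound (firm) or perished (soft) core: they look alike, only the gauge tells.
- gauge_grip (a point): Hand dial gauge, standing upright, 118 mm tall, 250 g. Top part (60 to 118 mm) is a black square grip 28 x 28 mm; below it a grey body 39 mm across. The point is on the axis in the middle of the grip, 90 mm above the underside of the foot; z up, x towards the dial side, y square to the grip's flats. The tilted dial (50 mm across) sticks out to +x up to 43 mm from the axis, at 12 to 60 mm height.
- gauge_foot (a point): Centre of the underside of the gauge's hollow steel foot ring (42 mm outside, 32 mm inside, 16 mm deep). In it is a sprung pin, 8 mm thick, 0.6 N per mm, tip 1 mm inside. With the ring around a core button and resting on the aluminium top, core sinking plus pin going in make 7 mm together; it takes 2 to 6 N to get there.
- gauge_needle (a joint): Needle of the dial, rad: 0.35 per mm that the pin is pushed in. 0 at rest, lying to the left seen facing the dial, swinging clockwise; 1.5 is straight up (wide mark). With the foot ring fully down, a sound core sinks little: needle well past 1.5; a perished core sinks deep: well short of 1.5. It springs back when lifted.
- tip_box_mid (a point): Closed pipette-tip box, 60 x 100 x 58 mm (x, y, z), grey with a white lid, 180 g, left standing on the test plate. The point is at its centre, 29 mm above its underside.
- test_plate: Dark steel test plate, fixed, 130 x 280 x 12 mm (x, y, z). Origin at the centre of its underside; its top is 12 mm above that.
- mat: Black rubber mat, fixed, 130 x 160 x 4 mm (x, y, z), beyond the test plate, empty: the tip box's place. Origin at the centre of its underside.
- board: Blue plastic board, fixed, 280 x 200 x 5 mm (x, y, z), on the left, on which the mounts stand at first and the sound ones end. Origin at the centre of its underside.
- reject_bin: White open reject bin, fixed, 150 x 210 x 45 mm outside (x, y, z), walls and floor 5 mm. Origin at the centre of its underside.
- gauge_pad: Round black rubber pad, fixed, 80 mm across, 6 mm tall, on which the gauge stands. Origin at the centre of its underside.
- bottle: Bystander: amber bottle, 60 mm across, 130 mm tall; origin at its underside. Leave alone.
- beaker: Bystander: glass beaker, 70 mm across, 80 mm tall; origin at its underside. Leave alone.
- mouse: Bystander: black computer mouse, 105 x 60 x 30 mm (x, y, z); origin at its underside. Leave alone.

How it is judged:
By the outcome, as a careful person would: the job done as asked, in the order asked, and still so for the second after the job is handed in, with the robot touching nothing.
Of mount_s1, mount_s2 only 1 to 1 are there at a start; the rules pass over those that are not, and their reading is None.
Of mount_m1, mount_m2 only 1 to 1 are there at a start; the rules pass over those that are not, and their reading is None.
Of mount_l1, mount_l2 only 1 to 1 are there at a start; the rules pass over those that are not, and their reading is None.
Of mount_s1, mount_s2, mount_m1, mount_m2, mount_l1, mount_l2 only 5 to 6 are there at a start; the rules pass over those that are not, and their reading is None.
At some moment in a run one of mount_s1, mount_s2, mount_m1, mount_m2, mount_l1, mount_l2 may be knocked a few centimetres aside while the robot is not near it.
It also fails if it takes over 210 s, if anything falls off the work surface, if the arm or the gripper's body presses on something with over 40 N, if the wrist force passes 120 N, or if a joint passes its speed limit or range.

### The arm

A 6-joint arm with a two-finger parallel gripper is mounted at the origin on the work surface. World frame = base frame: x ahead of the robot, y to its left, z up, the work surface at z = 0. Lengths are in m, angles in rad, forces in N, time in s.
With the tool pointing down it reaches from about 0.275 to 0.825 m from the base axis. Payload 5.2 kg.
Tool frame: the origin (TCP) lies midway between the tips of the shut fingers; the grasp point (between the pads) lies 19 mm behind it; z points along the fingers, y is the direction in which the jaws open and shut (so a half turn about z gives the same grasp; the last joint's range is limited). The gripper opens to 93 mm and grips with 3 to 60 N. Pads are 15 mm wide; open, the fingers measure 128 mm over their backs; the gripper's body (75 mm by 188 mm) begins 65 mm behind the grasp point.
Start: joints at [-1.463, 0.259, 1.535, -0, 1.348, -0.203], TCP at [0.168, -0.524, 0.219] pointing down, gripper open.
Joint ranges: [-3.14, 3.14], [-0.91, 2.08], [0.19, 2.58], [-1.22, 4.36], [0.22, 2.71], [-3.12, 3.12]. Speed limits (rad/s): [2.57, 2.57, 3.14, 3.14, 3.14, 3.14].

### API

Orientations are given as a unit quaternion [w, x, y, z].
In Python, from station import readout, optics, workorder gives the robot as it stands.
- The arm moves only by the tool servo_tool, never from a script. Its argument "motion" is a list of rows, each an object of numbers: "dx", "dy", "dz": the shift along the tool's x, y, z in mm; "rx", "ry", "rz": the turn, a rotation vector about the tool's x, y, z in degrees. A call has 1 to 12 rows; each row is the pose to reach, as a shift and turn from the pose commanded when the call began, along the tool's axes at that moment; what a row does not reach only later rows make up. A row lasts 1/10 s, in which the tool goes at most 50 mm and 8.59 degrees, less where a joint would pass 70% of its speed; a pose out of reach is approached as far as the arm can. A call with a gripper value outside its range is refused whole. "grip" is the closure, from 0 (fully open) to 1 (shut), set as the call begins (left out, the last holds). The fingers move at their own pace and stop on an object; "grip_force" is the grip in N (left out, the last holds). Time passes only in rows, so rows that repeat a pose let the fingers close. It gives the time, the measured TCP pose, the force and the opening at its end, in the units of the state.
- readout.get_obs(): the state, without advancing time (a new reading comes with each control period).
- optics.read_camera(name): name is "scene" or "top" or "wrist"; returns a dict with "color" (400x640x3 uint8, red, green, blue), "fov_y" (degrees; the focal length in pixels is half the picture's height over the tangent of half this angle, whatever the lens; pixels are square), "cx", "cy" (the principal point, pixels), "D" ([k1, k2, p1, p2, k3] as OpenCV has them; the pictures are not rectified), "rvec" (rotation vector, rad) and "tvec" (3), from world to camera coordinates, as OpenCV has them; the wrist camera has in their place "tool_from_camera" (4x4, takes a point from camera to tool coordinates, whose origin is the TCP and whose axes are the flange's). Camera axes: x right, y down, z forward; pixel columns grow to the right and rows downward; lengths in m; the calibration is good to about 2 mm. A picture is of the moment at which its call begins: read the wrist's pose just before it. There is no depth.
- workorder.job_done(): hands the job in, once; it reports no verdict.
The state is a dict: "time_s": time; "joints": joint angles; "dq": joint speeds; "joint_torque": joint torques, N m; "tool_pos": TCP position; "ee_rot": TCP orientation; "wrist_force": force on the tool from outside, world axes, zero at the start; "ft_torque": the same for the moment, N m; "grip_width": opening from 0.0 (shut) to 1.0 (fully open).
Only numpy, scipy, OpenCV 4.12 (cv2) and the standard library are available. Lean on these libraries where they do the work, as an engineer would, in place of code of your own. Each camera call takes 0.05 s, during which the arm holds its last target.

## Working session

There is one attempt and no reset: what is moved stays moved. The work goes in short steps, Python scripts to look and compute and a tool call to move; the robot and the scene stay as the last step left them, time stands still between calls to the robot, and variables do not carry over. Pictures are saved under pics/ and viewed, and the job is handed in when it is done.

Besides the shell and the picture viewer there is one more tool, called after "Call:" by a JSON object that holds its "fn" and its "kwargs". servo_tool: Moves the arm, as the interface text tells. Its arguments: {"type":"object","properties":{"motion":{"type":"array"},"grip":{"type":"number"},"grip_force":{"type":"number"}},"required":["motion"]}

```bash
ls; mkdir -p pics; cat > h.py <<'E'
import numpy as np, cv2
from station import readout, optics, workorder
from scipy.spatial.transform import Rotation as R
def cam(n):
    o=readout.get_obs(); c=optics.read_camera(n)
    f=200/np.tan(np.radians(c["fov_y"])/2)
    K=np.array([[f,0,c["cx"]],[0,f,c["cy"]],[0,0,1]])
    if "rvec" in c:
        Rm=cv2.Rodrigues(np.array(c["rvec"],float))[0]; t=np.array(c["tvec"],float).ravel()
    else:
        T=np.array(c["tool_from_camera"]); q=o["ee_rot"]
        Rt=R.from_quat([q[1],q[2],q[3],q[0]]).as_matrix()
        Rw=Rt@T[:3,:3]; p=np.array(o["tool_pos"])+Rt@T[:3,3]
        Rm=Rw.T; t=-Rm@p
    return dict(img=c["color"],K=K,D=np.array(c["D"],float),R=Rm,t=t)
def save(c,name,crop=None,scale=1):
    im=c["img"][:,:,::-1]
    if crop: x0,y0,x1,y1=crop; im=im[y0:y1,x0:x1]
    if scale!=1: im=cv2.resize(im,None,fx=scale,fy=scale,interpolation=cv2.INTER_CUBIC)
    cv2.imwrite("pics/"+name+".png",im)
def w(c,u,v,z):
    n=cv2.undistortPoints(np.array([[[u,v]]],float),c["K"],c["D"]).ravel()
    d=c["R"].T@np.array([n[0],n[1],1]); o=-c["R"].T@c["t"]
    return o+d*(z-o[2])/d[2]
def px(c,P):
    return cv2.projectPoints(np.array(P,float).reshape(-1,1,3),cv2.Rodrigues(c["R"])[0],c["t"],c["K"],c["D"])[0].reshape(-1,2)
E
python3 - <<'E'
from h import *
np.set_printoptions(precision=4,suppress=True)
o=readout.get_obs()
for k in o: print(k,np.array(o[k]))
for n in ["scene","top","wrist"]:
    c=cam(n); save(c,n+"0"); print(n,-c["R"].T@c["t"],c["R"][2],c["K"][0,0])
E
```

```text
pics
time_s 0.0
joints [-1.4628  0.2593  1.5361 -0.      1.348  -0.2028]
dq [ 0.0011 -0.0001  0.0022 -0.0003 -0.0003  0.0002]
joint_torque [  0.0015 -43.7306 -28.3997   0.0721   0.041   -0.0002]
tool_pos [ 0.1682 -0.5231  0.2178]
ee_rot [-0.0009  0.9879  0.1548  0.    ]
wrist_force [0.7414 0.2963 0.0429]
ft_torque [-0.0118  0.0145  0.039 ]
grip_width 0.9986536251894008
scene [0.9192 0.5221 0.9101] [-0.3545 -0.5301 -0.7703] 366.9403681090472
top [ 0.2404 -0.0237  1.5053] [ 0.2099 -0.0109 -0.9777] 441.75177523884116
wrist [ 0.238  -0.4992  0.3843] [-0.2532 -0.0797 -0.9641] 337.4947619703127
```

View pics/scene0.png

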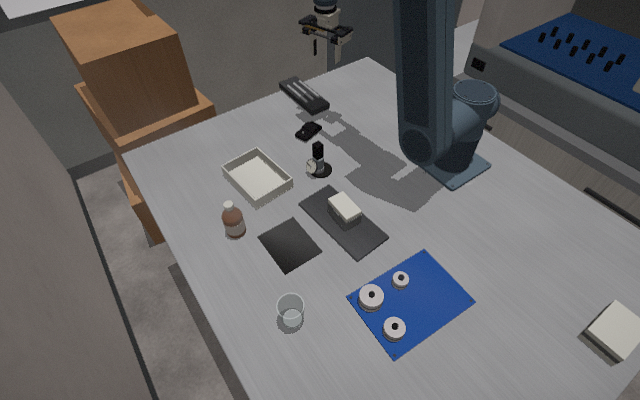

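View pics/top0.png

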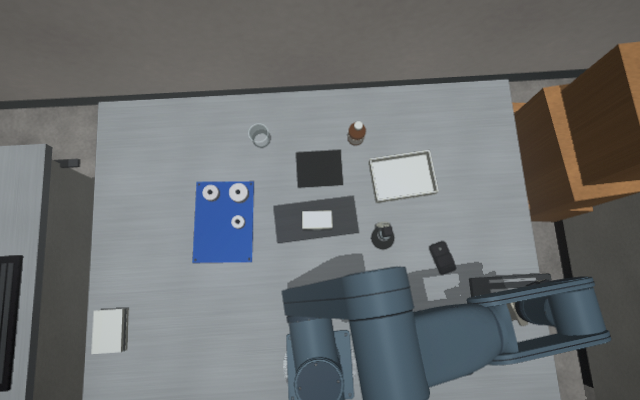

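View pics/wrist0.png

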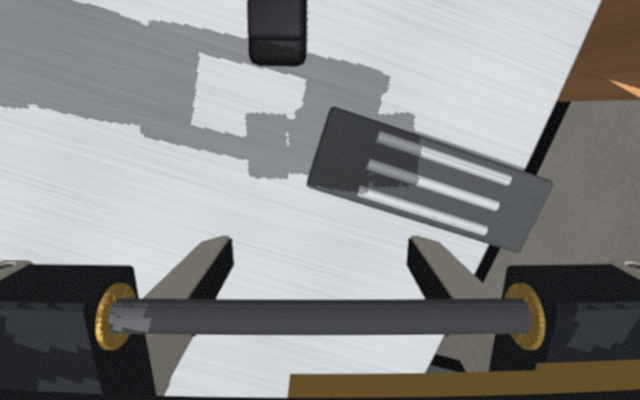

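```bash
python3 - <<'E'
from h import *
np.set_printoptions(precision=4,suppress=True)
c=cam("top"); save(c,"topz",(180,110,460,290),2.8)
s=cam("scene"); save(s,"scz",(200,100,500,360),2.6)
E
```

```text
(no output)
```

View pics/topz.png

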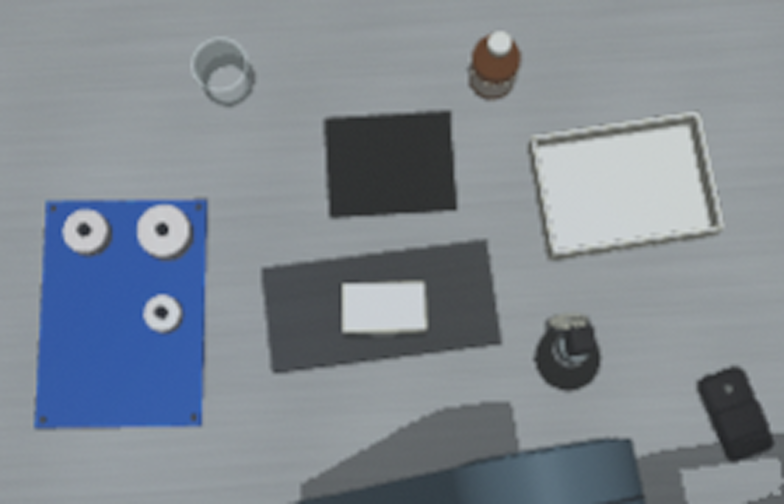

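View pics/scz.png

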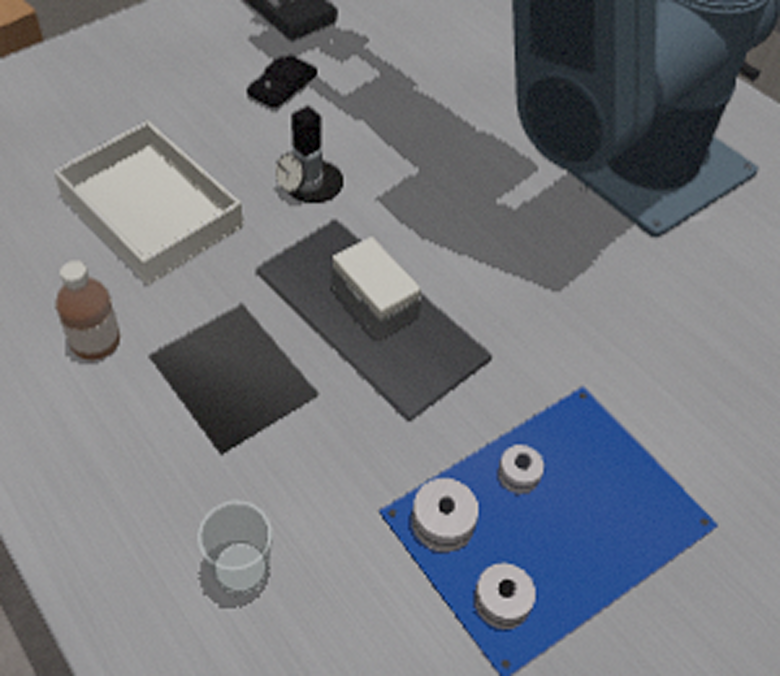

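```bash
cat > meas.py <<'E'
from h import *
np.set_printoptions(precision=4,suppress=True)
def quad(c,mask,z,name,roi):
    m=np.zeros_like(mask); x0,y0,x1,y1=roi; m[y0:y1,x0:x1]=mask[y0:y1,x0:x1]
    m=cv2.morphologyEx(m,cv2.MORPH_CLOSE,np.ones((7,7)))
    cs=cv2.findContours(m,cv2.RETR_EXTERNAL,cv2.CHAIN_APPROX_NONE)[0]
    k=max(cs,key=cv2.contourArea).reshape(-1,2)
    P=np.array([w(c,u,v,z)[:2] for u,v in k])*1000
    r=cv2.minAreaRect(P.astype(np.float32)); print(name,np.array(r[0]),np.array(r[1]),r[2])
    return r
E
python3 - <<'E'
from meas import *
c=cam("top"); im=c["img"].astype(int); hsv=cv2.cvtColor(c["img"],cv2.COLOR_RGB2HSV)
g=im.mean(2)
u8=lambda b:(b*255).astype(np.uint8)
quad(c,u8((hsv[...,1]>130)&(im[...,2]>100)),.005,"board",(185,170,262,270))
quad(c,u8(g<85),.012,"plate",(268,190,365,246))
quad(c,u8(g<70),.004,"mat",(288,145,350,192))
quad(c,u8(g>180),.045,"bin",(364,145,445,206))
quad(c,u8(g>165),.070,"tipbox",(295,205,340,232))
for cn in["top","scene"]:
    c=cam(cn); im=c["img"].astype(int); g=im.mean(2)
    # mounts: not-blue blobs inside board
    blue=u8((im[...,2]-im[...,0]>45))
    roi=(190,175,258,265) if cn=="top" else (340,245,480,360)
    m=np.zeros_like(blue);x0,y0,x1,y1=roi;m[y0:y1,x0:x1]=u8((g>130)&(im[...,2]-im[...,0]<40))[y0:y1,x0:x1]
    hull=cv2.convexHull(np.argwhere(cv2.morphologyEx(blue,cv2.MORPH_OPEN,np.ones((5,5)))[y0:y1,x0:x1]>0)[:,::-1].astype(np.int32)+np.array([x0,y0],np.int32))
    hm=np.zeros_like(blue);cv2.fillConvexPoly(hm,hull,255);hm=cv2.erode(hm,np.ones((5,5)));m&=hm
    for k in cv2.findContours(m,cv2.RETR_EXTERNAL,cv2.CHAIN_APPROX_NONE)[0]:
        if cv2.contourArea(k)<40: continue
        k=k.reshape(-1,2);
        # button
        x,y,ww,hh=cv2.boundingRect(k); f=np.zeros_like(m);cv2.fillPoly(f,[k],255)
        b=(f>0)&(g<90); vv,uu=np.nonzero(b)
        for zt in (.031,.035,.041):
            P=np.array([w(c,u,v,zt)[:2] for u,v in k],np.float32)*1000
            e=cv2.minEnclosingCircle(P);print(cn,k.mean(0),zt,np.array(e[0]),e[1]*2,"btn",w(c,uu.mean(),vv.mean(),zt+.006)[:2]*1000,len(uu))
E
```

```text
board [481.0603 298.7635] [198.3115 275.9555] 87.26409149169922
plate [468.1248 -16.5838] [127.3141 274.8008] 3.92572283744812
mat [648.1198 -38.6463] [125.8508 157.0728] 0.0879223570227623
bin [ 598.5559 -325.1   ] [147.8613 207.7645] 5.339621067047119
tipbox [458.813  -19.8637] [95.3331 52.9716] 86.59245300292969
top [237.5    221.2059] 0.031 [472.1657 246.1132] 44.20061111450195 btn [472.8283 245.7181] 10
top [237.5    221.2059] 0.035 [471.5368 245.3812] 44.08073425292969 btn [472.195  244.9842] 10
top [237.5    221.2059] 0.041 [470.5935 244.2832] 43.900821685791016 btn [471.2452 243.8833] 10
top [209.814  191.8837] 0.031 [579.222  338.2378] 53.76949691772461 btn [579.1617 337.1548] 13
top [209.814  191.8837] 0.035 [578.3028 337.2559] 53.62361526489258 btn [578.2388 336.1717] 13
top [209.814  191.8837] 0.041 [576.9238 335.783 ] 53.40476608276367 btn [576.8544 334.6972] 13
top [237.8039 191.8235] 0.031 [573.9491 242.724 ] 64.30776977539062 btn [573.9393 242.7671] 12
top [237.8039 191.8235] 0.035 [573.0442 242.0011] 64.13321685791016 btn [573.0306 242.0412] 12
top [237.8039 191.8235
[... 236 characters left out ...]
1992 btn [581.9262 339.5898] 36
scene [394.4667 326.65  ] 0.041 [583.4147 340.7633] 53.09891128540039 btn [584.2544 340.8501] 36
scene [371.3438 295.1562] 0.031 [570.789 240.393] 64.00348663330078 btn [571.6132 241.4867] 32
scene [371.3438 295.1562] 0.035 [572.3741 241.6749] 63.712120056152344 btn [573.2055 242.7725] 32
scene [371.3438 295.1562] 0.041 [574.7518 243.5981] 63.2755241394043 btn [575.5938 244.7013] 32
scene [400.5   277.881] 0.031 [474.9857 248.6992] 43.17344665527344 btn [476.611 249.062] 25
scene [400.5   277.881] 0.035 [477.0067 249.9434] 42.97713088989258 btn [478.6385 250.3131] 25
scene [400.5   277.881] 0.041 [480.0383 251.8098] 42.68245315551758 btn [481.6797 252.1898] 25
```

```bash
cat > plan.py <<'E'
import sys
from h import *
def plan(x,y,z,yaw):
    o=readout.get_obs(); p=np.array(o["tool_pos"])*1000; q=o["ee_rot"]
    r0=R.from_quat([q[1],q[2],q[3],q[0]]); a=np.radians(yaw)
    M=np.array([[np.cos(a),np.sin(a),0],[np.sin(a),-np.cos(a),0],[0,0,-1]]).T
    M=np.column_stack([[np.cos(a),np.sin(a),0],[np.sin(a),-np.cos(a),0],[0,0,-1]])
    d=r0.inv().apply(np.array([x,y,z])-p); rv=np.degrees((r0.inv()*R.from_matrix(M)).as_rotvec())
    cy=np.degrees(np.arctan2(*r0.as_matrix()[[1,0],0]))
    print("t %.2f at %s yaw %.1f q6 %.2f F %s grip %.3f"%(o["time_s"],p.round(1),cy,o["joints"][5],np.round(o["wrist_force"],1),o["grip_width"]*93))
    print("->",(x,y,z,yaw),"d",d.round(1),"r",rv.round(2),"len %.0f"%np.linalg.norm(d))
if __name__=="__main__": 
    a=list(map(float,sys.argv[1:]))
    for i in range(0,len(a),4): plan(*a[i:i+4])
E
python3 plan.py 400 -20 220 90 459 -20 170 87
```

```text
t 0.40 at [ 168.2 -523.6  218.5] yaw 17.8 q6 -0.20 F [-0.3 -0.3  0.5] grip 92.794
-> (400.0, -20.0, 220.0, 90.0) d [ 374.7 -408.5   -1.3] r [-1.000e-02 -1.000e-02 -7.219e+01] len 554
t 0.40 at [ 168.2 -523.6  218.5] yaw 17.8 q6 -0.20 F [-0.3 -0.3  0.5] grip 92.794
-> (459.0, -20.0, 170.0, 87.0) d [ 430.9 -390.5   48.7] r [-1.000e-02 -1.000e-02 -6.919e+01] len 584
```

Call:
{"fn": "servo_tool", "kwargs": {"motion": [{"dx": 36,"dy": -33,"dz": 1,"rz": -6},{"dx": 72,"dy": -65,"dz": 3,"rz": -12},{"dx": 108,"dy": -98,"dz": 5,"rz": -18},{"dx": 144,"dy": -130,"dz": 7,"rz": -24},{"dx": 180,"dy": -163,"dz": 9,"rz": -30},{"dx": 216,"dy": -195,"dz": 12,"rz": -36},{"dx": 252,"dy": -228,"dz": 14,"rz": -42},{"dx": 288,"dy": -260,"dz": 16,"rz": -48},{"dx": 324,"dy": -293,"dz": 18,"rz": -54},{"dx": 360,"dy": -325,"dz": 20,"rz": -60},{"dx": 396,"dy": -358,"dz": 20,"rz": -66},{"dx": 431,"dy": -390,"dz": 20,"rz": -69}], "grip": 0}}

```text
validation failed for argument at $.mo...
```

Call:
{"fn": "servo_tool", "kwargs": {"motion": [{},{}]}}

```text
validation failed for argument at $.mo...
```

```bash
python3 plan.py 459 -20 150 87; python3 -c "
from h import *
c=cam('wrist');save(c,'w1')
print(px(c,[[.459,-.02,.07],[.468,-.0166,.012]]))"
```

```text
t 0.40 at [ 168.2 -523.6  218.5] yaw 17.8 q6 -0.20 F [-0.3 -0.3  0.5] grip 92.794
-> (459.0, -20.0, 150.0, 87.0) d [ 430.9 -390.5   68.7] r [-1.000e-02 -1.000e-02 -6.919e+01] len 586
[[-106.24476223 -268.32387581]
 [ -72.08596312 -255.03807912]]
```

View pics/w1.png

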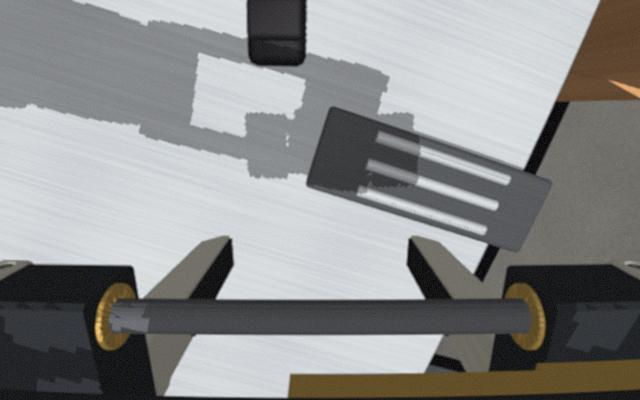

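Call:
{"fn": "servo_tool", "kwargs": {"motion": [{"dx": 36,"dy": -33,"dz": 1,"rx": 0,"ry": 0,"rz": -6},{"dx": 72,"dy": -65,"dz": 3,"rx": 0,"ry": 0,"rz": -12},{"dx": 108,"dy": -98,"dz": 5,"rx": 0,"ry": 0,"rz": -18},{"dx": 144,"dy": -130,"dz": 7,"rx": 0,"ry": 0,"rz": -24},{"dx": 180,"dy": -163,"dz": 9,"rx": 0,"ry": 0,"rz": -30},{"dx": 216,"dy": -195,"dz": 12,"rx": 0,"ry": 0,"rz": -36},{"dx": 252,"dy": -228,"dz": 14,"rx": 0,"ry": 0,"rz": -42},{"dx": 288,"dy": -260,"dz": 16,"rx": 0,"ry": 0,"rz": -48},{"dx": 324,"dy": -293,"dz": 18,"rx": 0,"ry": 0,"rz": -54},{"dx": 360,"dy": -325,"dz": 20,"rx": 0,"ry": 0,"rz": -60},{"dx": 396,"dy": -358,"dz": 20,"rx": 0,"ry": 0,"rz": -66},{"dx": 431,"dy": -390,"dz": 20,"rx": 0,"ry": 0,"rz": -69}], "grip": 0}}

```text
time_s: 1.65
tool_pos: [0.4601, -0.0185, 0.1989]
ee_rot: [0.0, 0.725, 0.689, 0.0]
wrist_force: [1.2, -0.4, 1.0]
grip_width: 1.0
```

```bash
python3 plan.py 459 -20 150 87; python3 -c "
from h import *
c=cam('wrist');save(c,'w1')
print(px(c,[[.459,-.02,.07],[.468,-.0166,.012]]))"
```

```text
t 1.65 at [460.1 -18.5 198.9] yaw 87.0 q6 -0.23 F [ 1.2 -0.4  1. ] grip 92.960
-> (459.0, -20.0, 150.0, 87.0) d [-1.6 -1.  48.9] r [0.05 0.02 0.03] len 49
[[319.07384535 196.08267779]
 [327.3918737  178.87410527]]
```

View pics/w1.png

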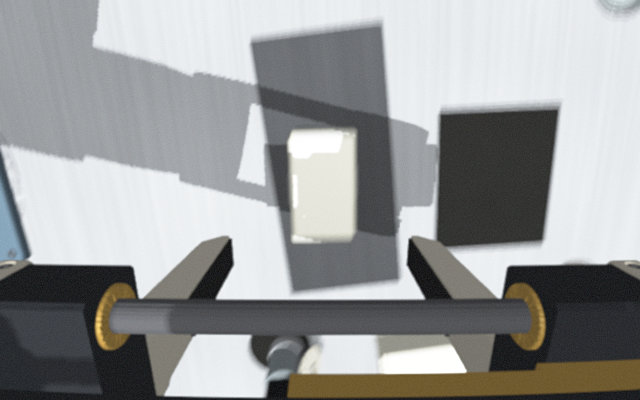

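```bash
python3 -c "
from h import *
c=cam('wrist')
P=np.array([w(c,u,v,.07)*1000 for u,v in [(290,129),(355,127),(357,240),(292,243)]]);print(P.round(1),P.mean(0))
P=np.array([w(c,u,v,.012)*1000 for u,v in [(251,42),(382,22),(399,279),(293,291)]]);print(P.round(1),P.mean(0))
P=np.array([w(c,u,v,.004)*1000 for u,v in [(442,108),(560,103),(542,240),(438,245)]]);print(P.round(1),P.mean(0))
"; python3 plan.py 460 -15 28 91
```

```text
[[439.8  47.1  70. ]
 [495.7  46.2  70. ]
 [495.5 -57.7  70. ]
 [434.4 -57.8  70. ]] [466.35948317  -5.55394113  70.        ]
[[ 402.5  129.3   12. ]
 [ 529.9  141.4   12. ]
 [ 549.7 -132.4   12. ]
 [ 425.3 -141.8   12. ]] [476.87304053  -0.88299565  12.        ]
[[593.8  58.3   4. ]
 [720.6  59.1   4. ]
 [719.9 -95.8   4. ]
 [596.3 -95.4   4. ]] [657.66462338 -18.46194545   4.        ]
t 1.75 at [461.1 -15.6 198.8] yaw 87.3 q6 -0.23 F [ 0.2 -0.6  0.2] grip 92.817
-> (460.0, -15.0, 28.0, 91.0) d [  0.2  -1.4 170.8] r [ 0.08 -0.1  -3.73] len 171
```

Call:
{"fn": "servo_tool", "kwargs": {"motion": [{"dx": 0,"dy": 0,"dz": 0,"rx": 0,"ry": 0,"rz": 0},{"dx": 0,"dy": 0,"dz": 0,"rx": 0,"ry": 0,"rz": 0}]}}

```text
time_s: 1.95
tool_pos: [0.4589, -0.0212, 0.1986]
ee_rot: [-0.0, 0.727, 0.687, -0.0]
wrist_force: [-0.6, -0.2, 1.3]
grip_width: 1.001
```

```bash
python3 plan.py 460 -15 28 91; python3 - <<'E'
from meas import *
u8=lambda b:(b*255).astype(np.uint8)
c=cam('wrist'); save(c,'w2');g=c["img"].mean(2)
quad(c,u8(g<70),.004,"mat",(425,90,600,260))
s=cam('scene');save(s,'s2');g=s["img"].mean(2)
quad(s,u8(g<70),.004,"mat",(250,210,325,275))
quad(s,u8(g<95),.012,"plate",(295,180,390,262))
E
python3 plan.py 460 -15 28 91
```

```text
t 1.95 at [458.9 -21.2 198.6] yaw 86.8 q6 -0.23 F [-0.6 -0.2  1.3] grip 93.109
-> (460.0, -15.0, 28.0, 91.0) d [  6.4   0.9 170.6] r [-0.03  0.02 -4.24] len 171
mat [649.8857 -34.8279] [156.6085 127.8865] 89.97486114501953
mat [652.4138 -33.4018] [129.1451 156.9   ] 0.03191801533102989
plate [466.0492 -17.7605] [152.1905 296.4824] 3.4243099689483643
t 2.05 at [458.9 -21.9 198.7] yaw 86.7 q6 -0.23 F [-0.2 -1.   0.4] grip 93.115
-> (460.0, -15.0, 28.0, 91.0) d [  7.    0.7 170.7] r [-0.    0.02 -4.34] len 171
```

View pics/w2.png

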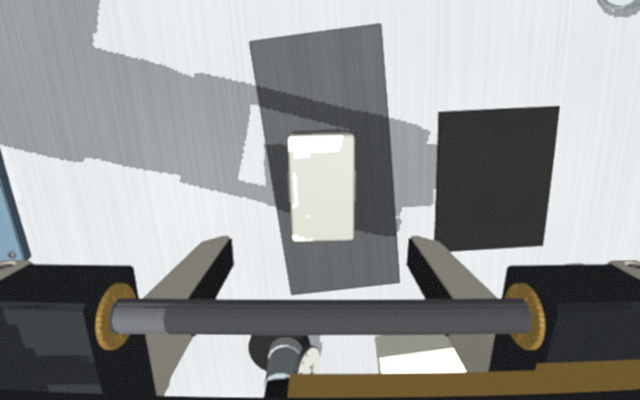

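View pics/s2.png

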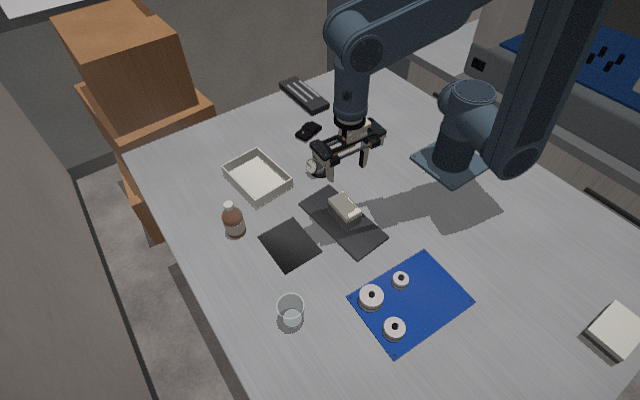

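```bash
python3 -c "
from h import *
c=cam('wrist')
P=np.array([w(c,u,v,.07)*1000 for u,v in [(289,134),(354,133),(354,240),(291,241)]]);print(P.round(1),P.mean(0))
P=np.array([w(c,u,v,.012)*1000 for u,v in [(250,42),(380,24),(399,282),(292,294)]]);print(P.round(1),P.mean(0))
"; python3 plan.py 462 -19 120 89 462 -19 28 89
```

```text
[[435.   33.4  70. ]
 [491.   31.   70. ]
 [487.9 -67.7  70. ]
 [428.8 -65.3  70. ]] [460.68470275 -17.15530531  70.        ]
[[ 398.8  119.7   12. ]
 [ 525.   128.5   12. ]
 [ 543.8 -147.3   12. ]
 [ 417.8 -155.6   12. ]] [471.36234113 -13.66582634  12.        ]
t 2.10 at [458.9 -21.9 198.7] yaw 86.6 q6 -0.23 F [-0.1  0.4 -0.1] grip 92.681
-> (462.0, -19.0, 120.0, 89.0) d [ 3.1  2.9 78.7] r [ 0.    0.02 -2.35] len 79
t 2.10 at [458.9 -21.9 198.7] yaw 86.6 q6 -0.23 F [-0.1  0.4 -0.1] grip 92.681
-> (462.0, -19.0, 28.0, 89.0) d [  3.1   2.9 170.7] r [ 0.    0.02 -2.35] len 171
```

Call:
{"fn": "servo_tool", "kwargs": {"motion": [{"dx": 2,"dy": 1,"dz": 25,"rx": 0,"ry": 0,"rz": 0},{"dx": 4,"dy": 2,"dz": 60,"rx": 0,"ry": 0,"rz": -1},{"dx": 4,"dy": 2,"dz": 95,"rx": 0,"ry": 0,"rz": -1},{"dx": 4,"dy": 2,"dz": 130,"rx": 0,"ry": 0,"rz": -1},{"dx": 4,"dy": 2,"dz": 155,"rx": 0,"ry": 0,"rz": -1},{"dx": 4,"dy": 2,"dz": 168,"rx": 0,"ry": 0,"rz": -1},{"dx": 4,"dy": 2,"dz": 170,"rx": 0,"ry": 0,"rz": -1},{"dx": 4,"dy": 2,"dz": 170,"rx": 0,"ry": 0,"rz": -1}]}}

```text
time_s: 2.9
tool_pos: [0.4614, -0.0175, 0.0287]
ee_rot: [-0.0, 0.721, 0.693, -0.0]
wrist_force: [-1.0, -0.3, 0.7]
grip_width: 1.001
```

Call:
{"fn": "servo_tool", "kwargs": {"motion": [{"dx": 0,"dy": 0,"dz": 0,"rx": 0,"ry": 0,"rz": 0},{"dx": 0,"dy": 0,"dz": 0,"rx": 0,"ry": 0,"rz": 0},{"dx": 0,"dy": 0,"dz": 0,"rx": 0,"ry": 0,"rz": 0},{"dx": 0,"dy": 0,"dz": 0,"rx": 0,"ry": 0,"rz": 0},{"dx": 0,"dy": 0,"dz": 0,"rx": 0,"ry": 0,"rz": 0}], "grip": 0.6, "grip_force": 25}}

```text
time_s: 3.4
tool_pos: [0.4616, -0.0166, 0.029]
ee_rot: [0.0, 0.72, 0.694, 0.0]
wrist_force: [-1.1, -0.8, 2.3]
grip_width: 0.648
```

```bash
python3 plan.py 460 -18 120 87 650 -37 120 90 650 -37 21 90
```

```text
t 3.40 at [461.6 -16.6  29. ] yaw 87.8 q6 -0.24 F [-1.1 -0.8  2.3] grip 60.273
-> (460.0, -18.0, 120.0, 87.0) d [ -1.5  -1.5 -91. ] r [0.02 0.01 0.82] len 91
t 3.40 at [461.6 -16.6  29. ] yaw 87.8 q6 -0.24 F [-1.1 -0.8  2.3] grip 60.273
-> (650.0, -37.0, 120.0, 90.0) d [-13.2 189.1 -91. ] r [ 0.02  0.01 -2.18] len 210
t 3.40 at [461.6 -16.6  29. ] yaw 87.8 q6 -0.24 F [-1.1 -0.8  2.3] grip 60.273
-> (650.0, -37.0, 21.0, 90.0) d [-13.2 189.    8. ] r [ 0.02  0.01 -2.18] len 190
```

Call:
{"fn": "servo_tool", "kwargs": {"motion": [{"dx": 0,"dy": 0,"dz": -10,"rx": 0,"ry": 0,"rz": 0},{"dx": 0,"dy": 0,"dz": -30,"rx": 0,"ry": 0,"rz": 0},{"dx": -1,"dy": 8,"dz": -50,"rx": 0,"ry": 0,"rz": 0},{"dx": -3,"dy": 30,"dz": -60,"rx": 0,"ry": 0,"rz": -1},{"dx": -5,"dy": 65,"dz": -62,"rx": 0,"ry": 0,"rz": -1},{"dx": -8,"dy": 105,"dz": -62,"rx": 0,"ry": 0,"rz": -2},{"dx": -11,"dy": 145,"dz": -60,"rx": 0,"ry": 0,"rz": -2},{"dx": -13,"dy": 172,"dz": -50,"rx": 0,"ry": 0,"rz": -2},{"dx": -13,"dy": 185,"dz": -38,"rx": 0,"ry": 0,"rz": -2},{"dx": -13,"dy": 189,"dz": -24,"rx": 0,"ry": 0,"rz": -2},{"dx": -13,"dy": 189,"dz": -12,"rx": 0,"ry": 0,"rz": -2},{"dx": -13,"dy": 189,"dz": -8,"rx": 0,"ry": 0,"rz": -2}]}}

```text
time_s: 4.6
tool_pos: [0.6476, -0.0363, 0.0346]
ee_rot: [-0.002, 0.708, 0.706, -0.001]
wrist_force: [-0.8, 0.2, -1.7]
grip_width: 0.642
```

Call:
{"fn": "servo_tool", "kwargs": {"motion": [{"dx": 0,"dy": 0,"dz": 6,"rx": 0,"ry": 0,"rz": 0},{"dx": 0,"dy": 0,"dz": 12,"rx": 0,"ry": 0,"rz": 0},{"dx": 0,"dy": 0,"dz": 15,"rx": 0,"ry": 0,"rz": 0},{"dx": 0,"dy": 0,"dz": 15,"rx": 0,"ry": 0,"rz": 0},{"dx": 0,"dy": 0,"dz": 15,"rx": 0,"ry": 0,"rz": 0}]}}

```text
time_s: 5.1
tool_pos: [0.65, -0.0369, 0.022]
ee_rot: [0.0, 0.708, 0.706, 0.0]
wrist_force: [-0.3, 0.3, -1.8]
grip_width: 0.643
```

```bash
python3 plan.py 650 -37 21 90
```

```text
t 5.10 at [650.  -36.9  22. ] yaw 89.8 q6 -0.22 F [-0.3  0.3 -1.8] grip 59.784
-> (650.0, -37.0, 21.0, 90.0) d [-0.1 -0.   1. ] r [ 0.03  0.01 -0.19] len 1
```

Call:
{"fn": "servo_tool", "kwargs": {"motion": [{"dx": 0,"dy": 0,"dz": 1,"rx": 0,"ry": 0,"rz": 0},{"dx": 0,"dy": 0,"dz": 1,"rx": 0,"ry": 0,"rz": 0}]}}

```text
time_s: 5.3
tool_pos: [0.6502, -0.037, 0.0211]
ee_rot: [0.0, 0.708, 0.706, 0.0]
wrist_force: [1.1, -1.3, -1.8]
grip_width: 0.644
```

Call:
{"fn": "servo_tool", "kwargs": {"motion": [{"dx": 0,"dy": 0,"dz": 0,"rx": 0,"ry": 0,"rz": 0},{"dx": 0,"dy": 0,"dz": 0,"rx": 0,"ry": 0,"rz": 0},{"dx": 0,"dy": 0,"dz": 0,"rx": 0,"ry": 0,"rz": 0},{"dx": 0,"dy": 0,"dz": 0,"rx": 0,"ry": 0,"rz": 0},{"dx": 0,"dy": 0,"dz": -20,"rx": 0,"ry": 0,"rz": 0},{"dx": 0,"dy": 0,"dz": -60,"rx": 0,"ry": 0,"rz": 0},{"dx": 0,"dy": 0,"dz": -105,"rx": 0,"ry": 0,"rz": 0},{"dx": 0,"dy": 0,"dz": -150,"rx": 0,"ry": 0,"rz": 0}], "grip": 0}}

```text
time_s: 6.1
tool_pos: [0.6494, -0.0368, 0.1719]
ee_rot: [-0.0, 0.708, 0.706, -0.0]
wrist_force: [1.0, 0.4, 0.1]
grip_width: 0.998
```

```bash
python3 plan.py 500 200 200 90 ; python3 -c "
from h import *
c=cam('scene');save(c,'s3',(200,100,500,360),2.6)"
```

```text
t 6.10 at [649.4 -36.8 171.9] yaw 89.8 q6 -0.22 F [1.  0.4 0.1] grip 92.805
-> (500.0, 200.0, 200.0, 90.0) d [ 236.3 -150.3  -27.9] r [-0.05 -0.01 -0.2 ] len 281
```

View pics/s3.png

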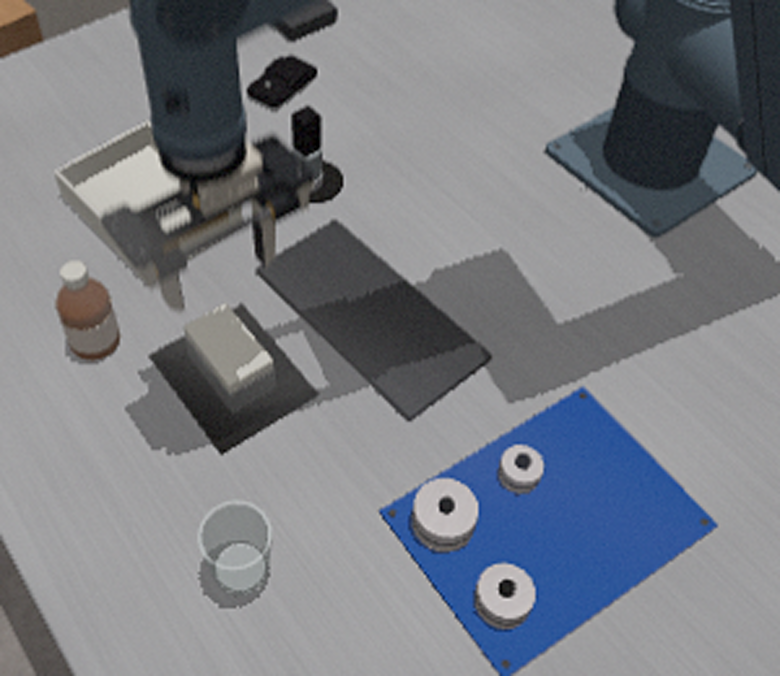

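Call:
{"fn": "servo_tool", "kwargs": {"motion": [{"dx": 20,"dy": -8,"dz": -6,"rx": 0,"ry": 0,"rz": 0},{"dx": 60,"dy": -22,"dz": -18,"rx": 0,"ry": 0,"rz": 0},{"dx": 105,"dy": -38,"dz": -28,"rx": 0,"ry": 0,"rz": 0},{"dx": 150,"dy": -52,"dz": -38,"rx": 0,"ry": 0,"rz": 0},{"dx": 195,"dy": -66,"dz": -45,"rx": 0,"ry": 0,"rz": 0},{"dx": 230,"dy": -74,"dz": -48,"rx": 0,"ry": 0,"rz": 0},{"dx": 245,"dy": -78,"dz": -48,"rx": 0,"ry": 0,"rz": 0},{"dx": 247,"dy": -79,"dz": -48,"rx": 0,"ry": 0,"rz": 0},{"dx": 247,"dy": -79,"dz": -48,"rx": 0,"ry": 0,"rz": 0},{"dx": 247,"dy": -79,"dz": -48,"rx": 0,"ry": 0,"rz": 0}]}}

```text
time_s: 7.15
tool_pos: [0.572, 0.2089, 0.218]
ee_rot: [-0.0, 0.709, 0.705, -0.001]
wrist_force: [-0.2, -0.2, 0.6]
grip_width: 1.005
```

```bash
cat > mnt.py <<'E'
from meas import *
import sys
# wrist view: find dark buttons with bright surround; argument: base z (board .005 or plate .012)
def mounts(c,zb,vmax=290,rough=()):
    im=c["img"]; 
    for nm,h,d,(x,y) in rough:
        zt=zb+h
        u,v=px(c,[[x/1000,y/1000,zt]])[0]
        s=c["K"][0,0]*d/1000/abs((c["R"]@np.array([x/1000,y/1000,zt])+c["t"])[2])
        g=cv2.GaussianBlur(cv2.cvtColor(im,cv2.COLOR_RGB2GRAY),(5,5),0)
        x0=int(max(0,u-s));x1=int(min(640,u+s));y0=int(max(0,v-s));y1=int(min(400,v+s))
        sub=g[y0:y1,x0:x1]
        cir=cv2.HoughCircles(sub,cv2.HOUGH_GRADIENT,1,100,param1=120,param2=12,minRadius=int(s*.42),maxRadius=int(s*.58))
        if cir is None: print(nm,"none",u,v,s); continue
        a=cir[0,0]; P=w(c,a[0]+x0,a[1]+y0,zt)*1000
        print(nm,"px",(a[0]+x0,a[1]+y0),"r",a[2],"exp r",s/2,"->",P.round(1))
E
python3 - <<'E'
from mnt import *
c=cam("wrist"); save(c,"w3")
mounts(c,.005,rough=[("S",.026,44,(474,247)),("M",.030,54,(579.5,338)),("L",.036,64,(573.5,242))])
E
python3 plan.py 573 242 100 90
```

```text
S px (np.float32(227.5), np.float32(142.5)) r 21.1 exp r 21.173074712532888 -> [475.5 250.2  31. ]
M px (np.float32(329.5), np.float32(47.5)) r 29.1 exp r 28.268442376419667 -> [581.3 340.8  35. ]
L px (np.float32(321.5), np.float32(146.5)) r 30.7 exp r 31.56332198067548 -> [573.3 246.5  41. ]
t 7.20 at [572.1 208.7 218.1] yaw 89.7 q6 0.17 F [-0.4 -0.3  0.5] grip 93.480
-> (573.0, 242.0, 100.0, 90.0) d [ 33.3   0.8 118.1] r [-0.05  0.04 -0.31] len 123
```

View pics/w3.png

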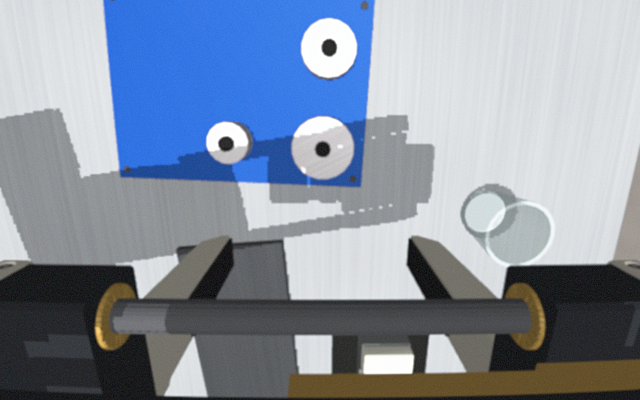

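Call:
{"fn": "servo_tool", "kwargs": {"motion": [{"dx": 10,"dy": 1,"dz": 30,"rx": 0,"ry": 0,"rz": 0},{"dx": 28,"dy": 1,"dz": 70,"rx": 0,"ry": 0,"rz": 0},{"dx": 35,"dy": 1,"dz": 115,"rx": 0,"ry": 0,"rz": 0},{"dx": 35,"dy": 1,"dz": 155,"rx": 0,"ry": 0,"rz": 0},{"dx": 35,"dy": 1,"dz": 185,"rx": 0,"ry": 0,"rz": 0},{"dx": 35,"dy": 1,"dz": 200,"rx": 0,"ry": 0,"rz": 0},{"dx": 35,"dy": 1,"dz": 205,"rx": 0,"ry": 0,"rz": 0},{"dx": 35,"dy": 1,"dz": 205,"rx": 0,"ry": 0,"rz": 0}]}}

```text
time_s: 8.0
tool_pos: [0.5735, 0.2448, 0.0139]
ee_rot: [0.0, 0.709, 0.706, 0.0]
wrist_force: [-0.4, 0.1, 0.3]
grip_width: 0.997
```

Call:
{"fn": "servo_tool", "kwargs": {"motion": [{"dx": 0,"dy": 0,"dz": 0,"rx": 0,"ry": 0,"rz": 0},{"dx": 0,"dy": 0,"dz": 0,"rx": 0,"ry": 0,"rz": 0},{"dx": 0,"dy": 0,"dz": 0,"rx": 0,"ry": 0,"rz": 0},{"dx": 0,"dy": 0,"dz": 0,"rx": 0,"ry": 0,"rz": 0},{"dx": 0,"dy": 0,"dz": 0,"rx": 0,"ry": 0,"rz": 0}], "grip": 0.6}}

```text
time_s: 8.5
tool_pos: [0.5734, 0.2456, 0.0145]
ee_rot: [0.0, 0.708, 0.706, 0.001]
wrist_force: [0.2, 0.6, 3.6]
grip_width: 0.683
```

```bash
python3 plan.py 464 80 30 92 464 80 20 92
```

```text
t 8.50 at [573.4 245.6  14.5] yaw 89.8 q6 0.23 F [0.2 0.6 3.6] grip 63.561
-> (464.0, 80.0, 30.0, 92.0) d [-165.9 -108.8  -15.7] r [ 0.09 -0.02 -2.18] len 199
t 8.50 at [573.4 245.6  14.5] yaw 89.8 q6 0.23 F [0.2 0.6 3.6] grip 63.561
-> (464.0, 80.0, 20.0, 92.0) d [-165.9 -108.9   -5.7] r [ 0.09 -0.02 -2.18] len 199
```

Call:
{"fn": "servo_tool", "kwargs": {"motion": [{"dx": 0,"dy": 0,"dz": -15,"rx": 0,"ry": 0,"rz": 0},{"dx": 0,"dy": 0,"dz": -40,"rx": 0,"ry": 0,"rz": 0},{"dx": -10,"dy": -7,"dz": -60,"rx": 0,"ry": 0,"rz": 0},{"dx": -35,"dy": -23,"dz": -65,"rx": 0,"ry": 0,"rz": -1},{"dx": -70,"dy": -46,"dz": -65,"rx": 0,"ry": 0,"rz": -1},{"dx": -105,"dy": -69,"dz": -65,"rx": 0,"ry": 0,"rz": -2},{"dx": -135,"dy": -89,"dz": -60,"rx": 0,"ry": 0,"rz": -2},{"dx": -155,"dy": -102,"dz": -50,"rx": 0,"ry": 0,"rz": -2},{"dx": -164,"dy": -108,"dz": -35,"rx": 0,"ry": 0,"rz": -2},{"dx": -166,"dy": -109,"dz": -22,"rx": 0,"ry": 0,"rz": -2},{"dx": -166,"dy": -109,"dz": -14,"rx": 0,"ry": 0,"rz": -2},{"dx": -166,"dy": -109,"dz": -9,"rx": 0,"ry": 0,"rz": -2}]}}

```text
time_s: 9.7
tool_pos: [0.4634, 0.0798, 0.0226]
ee_rot: [-0.0, 0.696, 0.718, 0.0]
wrist_force: [-0.3, 0.3, -1.3]
grip_width: 0.687
```

Call:
{"fn": "servo_tool", "kwargs": {"motion": [{"dx": 0,"dy": 0,"dz": 1,"rx": 0,"ry": 0,"rz": 0},{"dx": 0,"dy": 0,"dz": 2,"rx": 0,"ry": 0,"rz": 0},{"dx": 0,"dy": 0,"dz": 2,"rx": 0,"ry": 0,"rz": 0}]}}

```text
time_s: 10.0
tool_pos: [0.4634, 0.0801, 0.0215]
ee_rot: [0.0, 0.696, 0.718, 0.0]
wrist_force: [-1.9, -0.8, 4.4]
grip_width: 0.679
```

```bash
python3 plan.py 464 80 21.5 92
```

```text
t 10.00 at [463.4  80.1  21.5] yaw 91.9 q6 -0.10 F [-1.9 -0.8  4.4] grip 63.140
-> (464.0, 80.0, 21.5, 92.0) d [-0.1  0.6  0. ] r [ 0.01  0.01 -0.14] len 1
```

Call:
{"fn": "servo_tool", "kwargs": {"motion": [{"dx": 0,"dy": 0,"dz": 0,"rx": 0,"ry": 0,"rz": 0},{"dx": 0,"dy": 0,"dz": 0,"rx": 0,"ry": 0,"rz": 0},{"dx": 0,"dy": 0,"dz": 0,"rx": 0,"ry": 0,"rz": 0},{"dx": 0,"dy": 0,"dz": -20,"rx": 0,"ry": 0,"rz": 0},{"dx": 0,"dy": 0,"dz": -60,"rx": 0,"ry": 0,"rz": 0},{"dx": 25,"dy": 12,"dz": -90,"rx": 0,"ry": 0,"rz": 0},{"dx": 65,"dy": 32,"dz": -95,"rx": 0,"ry": 0,"rz": 1},{"dx": 108,"dy": 53,"dz": -95,"rx": 0,"ry": 0,"rz": 2},{"dx": 150,"dy": 74,"dz": -95,"rx": 0,"ry": 0,"rz": 2},{"dx": 192,"dy": 94,"dz": -95,"rx": 0,"ry": 0,"rz": 2},{"dx": 230,"dy": 113,"dz": -90,"rx": 0,"ry": 0,"rz": 2},{"dx": 254,"dy": 125,"dz": -85,"rx": 0,"ry": 0,"rz": 2}], "grip": 0}}

```text
time_s: 11.2
tool_pos: [0.5811, 0.3408, 0.1054]
ee_rot: [0.0, 0.708, 0.707, 0.001]
wrist_force: [-0.3, 0.0, 0.2]
grip_width: 0.999
```

```bash
python3 - <<'E'
from mnt import *
c=cam("scene"); save(c,"s4",(200,100,500,360),2.6)
mounts(c,.005,rough=[("S",.026,44,(475,248)),("M",.030,54,(580,339))])
mounts(c,.012,rough=[("L",.036,64,(464,80))])
E
python3 plan.py 580 339 14 90
```

```text
S none 400.41526801255867 277.5377265154602 16.47613300228687
M px (np.float32(394.5), np.float32(328.5)) r 9.6 exp r 11.11464260469714 -> [584.1 343.3  35. ]
L px (np.float32(364.5), np.float32(229.5)) r 10.3 exp r 11.079745452720303 -> [460.6  78.1  48. ]
t 11.25 at [581.6 343.3 104.1] yaw 90.0 q6 0.37 F [ 1.8  1.3 -0.6] grip 93.004
-> (580.0, 339.0, 14.0, 90.0) d [-4.5 -1.7 90.1] r [ 0.06 -0.15 -0.05] len 90
```

View pics/s4.png

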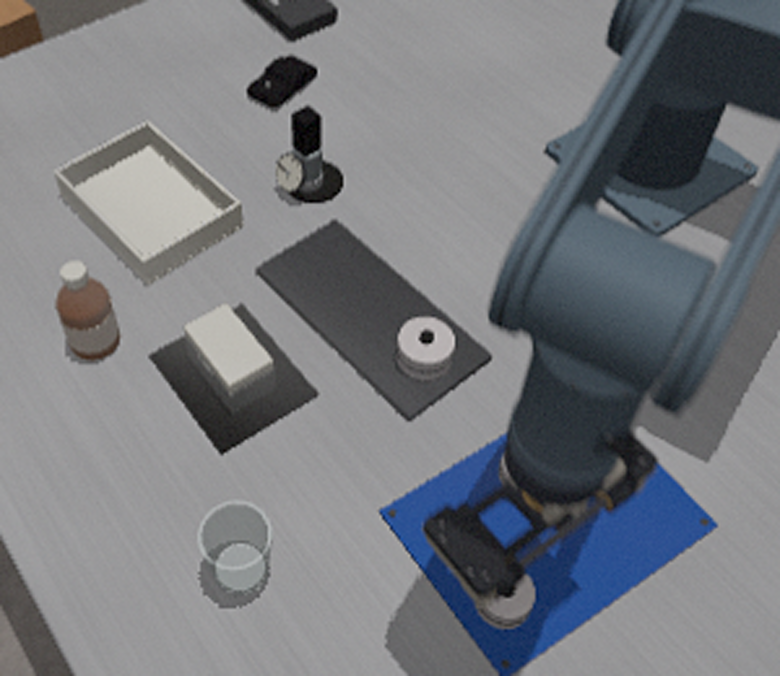

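Call:
{"fn": "servo_tool", "kwargs": {"motion": [{"dx": 0,"dy": 0,"dz": 20,"rx": 0,"ry": 0,"rz": 0},{"dx": 0,"dy": 0,"dz": 50,"rx": 0,"ry": 0,"rz": 0},{"dx": 0,"dy": 0,"dz": 78,"rx": 0,"ry": 0,"rz": 0},{"dx": 0,"dy": 0,"dz": 89,"rx": 0,"ry": 0,"rz": 0},{"dx": 0,"dy": 0,"dz": 92,"rx": 0,"ry": 0,"rz": 0},{"dx": 0,"dy": 0,"dz": 92,"rx": 0,"ry": 0,"rz": 0}]}}

```text
time_s: 11.85
tool_pos: [0.5806, 0.3376, 0.0141]
ee_rot: [0.0, 0.708, 0.706, 0.0]
wrist_force: [-0.4, 0.0, 0.6]
grip_width: 1.002
```

Call:
{"fn": "servo_tool", "kwargs": {"motion": [{"dx": 0,"dy": 0,"dz": 0,"rx": 0,"ry": 0,"rz": 0},{"dx": 0,"dy": 0,"dz": 0,"rx": 0,"ry": 0,"rz": 0},{"dx": 0,"dy": 0,"dz": 0,"rx": 0,"ry": 0,"rz": 0},{"dx": 0,"dy": 0,"dz": 0,"rx": 0,"ry": 0,"rz": 0},{"dx": 0,"dy": 0,"dz": 0,"rx": 0,"ry": 0,"rz": 0},{"dx": 0,"dy": 0,"dz": 0,"rx": 0,"ry": 0,"rz": 0}], "grip": 0.65}}

```text
time_s: 12.45
tool_pos: [0.5803, 0.3376, 0.0139]
ee_rot: [0.0, 0.708, 0.706, 0.0]
wrist_force: [-0.5, -0.0, 1.6]
grip_width: 0.574
```

```bash
python3 plan.py 470 -5 21.5 92
```

```text
t 12.45 at [580.3 337.6  13.9] yaw 89.8 q6 0.36 F [-0.5 -0.   1.6] grip 53.385
-> (470.0, -5.0, 21.5, 92.0) d [-343.  -109.2   -7.7] r [ 0.02 -0.   -2.19] len 360
```

Call:
{"fn": "servo_tool", "kwargs": {"motion": [{"dx": 0,"dy": 0,"dz": -20,"rx": 0,"ry": 0,"rz": 0},{"dx": 0,"dy": 0,"dz": -55,"rx": 0,"ry": 0,"rz": 0},{"dx": -20,"dy": -6,"dz": -80,"rx": 0,"ry": 0,"rz": 0},{"dx": -55,"dy": -18,"dz": -88,"rx": 0,"ry": 0,"rz": 0},{"dx": -98,"dy": -31,"dz": -90,"rx": 0,"ry": 0,"rz": 0},{"dx": -142,"dy": -45,"dz": -90,"rx": 0,"ry": 0,"rz": -1},{"dx": -186,"dy": -59,"dz": -90,"rx": 0,"ry": 0,"rz": -1},{"dx": -230,"dy": -73,"dz": -90,"rx": 0,"ry": 0,"rz": -2},{"dx": -272,"dy": -87,"dz": -90,"rx": 0,"ry": 0,"rz": -2},{"dx": -308,"dy": -98,"dz": -88,"rx": 0,"ry": 0,"rz": -2},{"dx": -332,"dy": -106,"dz": -80,"rx": 0,"ry": 0,"rz": -2},{"dx": -343,"dy": -109,"dz": -68,"rx": 0,"ry": 0,"rz": -2}]}}

```text
time_s: 13.65
tool_pos: [0.4697, -0.0072, 0.082]
ee_rot: [0.001, 0.697, 0.717, 0.0]
wrist_force: [0.1, 0.5, -1.5]
grip_width: 0.577
```

Call:
{"fn": "servo_tool", "kwargs": {"motion": [{"dx": 0,"dy": 0,"dz": 18,"rx": 0,"ry": 0,"rz": 0},{"dx": 0,"dy": 0,"dz": 38,"rx": 0,"ry": 0,"rz": 0},{"dx": 0,"dy": 0,"dz": 53,"rx": 0,"ry": 0,"rz": 0},{"dx": 0,"dy": 0,"dz": 59,"rx": 0,"ry": 0,"rz": 0},{"dx": 0,"dy": 0,"dz": 61,"rx": 0,"ry": 0,"rz": 0},{"dx": 0,"dy": 0,"dz": 61,"rx": 0,"ry": 0,"rz": 0}]}}

```text
time_s: 14.25
tool_pos: [0.47, -0.005, 0.021]
ee_rot: [-0.0, 0.696, 0.718, -0.0]
wrist_force: [0.5, 0.1, -1.4]
grip_width: 0.576
```

```bash
python3 plan.py 470 -5 21.5 92 475 248.5 120 90
```

```text
t 14.25 at [470.  -5.  21.] yaw 91.8 q6 -0.28 F [ 0.5  0.1 -1.4] grip 53.596
-> (470.0, -5.0, 21.5, 92.0) d [-0.  -0.  -0.5] r [-0.01  0.   -0.18] len 0
t 14.25 at [470.  -5.  21.] yaw 91.8 q6 -0.28 F [ 0.5  0.1 -1.4] grip 53.596
-> (475.0, 248.5, 120.0, 90.0) d [253.2  13.  -99. ] r [-0.01  0.    1.82] len 272
```

Call:
{"fn": "servo_tool", "kwargs": {"motion": [{"dx": 0,"dy": 0,"dz": 1,"rx": 0,"ry": 0,"rz": 0},{"dx": 0,"dy": 0,"dz": 1,"rx": 0,"ry": 0,"rz": 0}]}}

```text
time_s: 14.45
tool_pos: [0.4706, -0.0051, 0.0208]
ee_rot: [0.001, 0.696, 0.718, 0.0]
wrist_force: [-2.9, 0.7, 7.1]
grip_width: 0.576
```

Call:
{"fn": "servo_tool", "kwargs": {"motion": [{"dx": 0,"dy": 0,"dz": 0,"rx": 0,"ry": 0,"rz": 0},{"dx": 0,"dy": 0,"dz": 0,"rx": 0,"ry": 0,"rz": 0},{"dx": 0,"dy": 0,"dz": 0,"rx": 0,"ry": 0,"rz": 0},{"dx": 0,"dy": 0,"dz": -20,"rx": 0,"ry": 0,"rz": 0},{"dx": 0,"dy": 0,"dz": -60,"rx": 0,"ry": 0,"rz": 0},{"dx": 20,"dy": 1,"dz": -95,"rx": 0,"ry": 0,"rz": 0},{"dx": 60,"dy": 3,"dz": -99,"rx": 0,"ry": 0,"rz": 1},{"dx": 108,"dy": 5,"dz": -99,"rx": 0,"ry": 0,"rz": 2},{"dx": 155,"dy": 8,"dz": -99,"rx": 0,"ry": 0,"rz": 2},{"dx": 202,"dy": 10,"dz": -99,"rx": 0,"ry": 0,"rz": 2},{"dx": 238,"dy": 12,"dz": -90,"rx": 0,"ry": 0,"rz": 2},{"dx": 253,"dy": 13,"dz": -75,"rx": 0,"ry": 0,"rz": 2}], "grip": 0}}

```text
time_s: 15.65
tool_pos: [0.4756, 0.2515, 0.0951]
ee_rot: [0.0, 0.707, 0.707, 0.002]
wrist_force: [1.0, -0.2, -0.8]
grip_width: 1.0
```

Call:
{"fn": "servo_tool", "kwargs": {"motion": [{"dx": 0,"dy": 0,"dz": 25,"rx": 0,"ry": 0,"rz": 0},{"dx": 0,"dy": 0,"dz": 50,"rx": 0,"ry": 0,"rz": 0},{"dx": 0,"dy": 0,"dz": 72,"rx": 0,"ry": 0,"rz": 0},{"dx": 0,"dy": 0,"dz": 82,"rx": 0,"ry": 0,"rz": 0},{"dx": 0,"dy": 0,"dz": 85,"rx": 0,"ry": 0,"rz": 0},{"dx": 0,"dy": 0,"dz": 85,"rx": 0,"ry": 0,"rz": 0}]}}

```text
time_s: 16.25
tool_pos: [0.4752, 0.2478, 0.0095]
ee_rot: [-0.0, 0.708, 0.706, -0.0]
wrist_force: [-0.2, 0.6, -0.2]
grip_width: 0.998
```

Call:
{"fn": "servo_tool", "kwargs": {"motion": [{"dx": 0,"dy": 0,"dz": 0,"rx": 0,"ry": 0,"rz": 0},{"dx": 0,"dy": 0,"dz": 0,"rx": 0,"ry": 0,"rz": 0},{"dx": 0,"dy": 0,"dz": 0,"rx": 0,"ry": 0,"rz": 0},{"dx": 0,"dy": 0,"dz": 0,"rx": 0,"ry": 0,"rz": 0},{"dx": 0,"dy": 0,"dz": 0,"rx": 0,"ry": 0,"rz": 0},{"dx": 0,"dy": 0,"dz": 0,"rx": 0,"ry": 0,"rz": 0}], "grip": 0.75}}

```text
time_s: 16.85
tool_pos: [0.4751, 0.2483, 0.0098]
ee_rot: [0.0, 0.708, 0.706, 0.0]
wrist_force: [0.0, -0.7, 0.3]
grip_width: 0.536
```

```bash
python3 plan.py 475 -90 17 92;  python3 - <<'E'
from mnt import *
c=cam("top"); save(c,"t5",(180,110,460,290),2.8)
E
```

```text
t 16.85 at [475.1 248.3   9.8] yaw 89.8 q6 0.28 F [ 0.  -0.7  0.3] grip 49.872
-> (475.0, -90.0, 17.0, 92.0) d [-338.3    1.    -7.2] r [ 0.01 -0.   -2.19] len 338
```

View pics/t5.png

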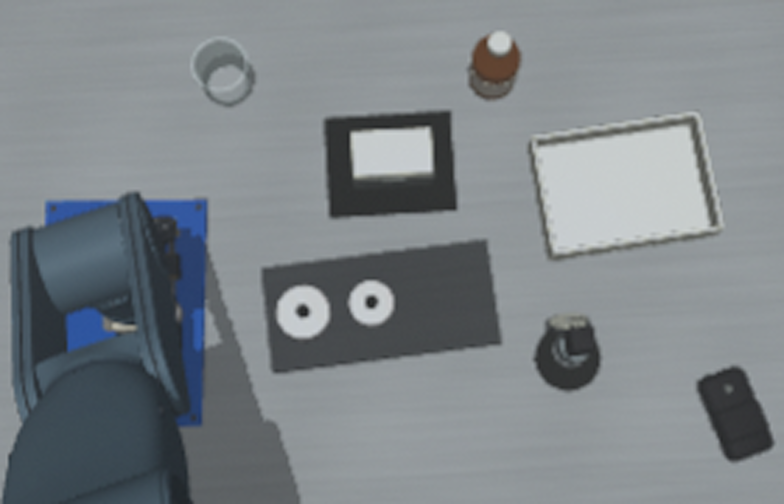

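Width 49.9: fingers are probably still closing; wait a little more.

Call:
{"fn": "servo_tool", "kwargs": {"motion": [{"dx": 0,"dy": 0,"dz": 0,"rx": 0,"ry": 0,"rz": 0},{"dx": 0,"dy": 0,"dz": 0,"rx": 0,"ry": 0,"rz": 0},{"dx": 0,"dy": 0,"dz": 0,"rx": 0,"ry": 0,"rz": 0}]}}

```text
time_s: 17.2
tool_pos: [0.4751, 0.2483, 0.0097]
ee_rot: [-0.0, 0.708, 0.706, 0.0]
wrist_force: [-0.3, -0.4, 1.0]
grip_width: 0.47
```

Call:
{"fn": "servo_tool", "kwargs": {"motion": [{"dx": 0,"dy": 0,"dz": -20,"rx": 0,"ry": 0,"rz": 0},{"dx": 0,"dy": 0,"dz": -55,"rx": 0,"ry": 0,"rz": 0},{"dx": -15,"dy": 0,"dz": -85,"rx": 0,"ry": 0,"rz": 0},{"dx": -50,"dy": 0,"dz": -90,"rx": 0,"ry": 0,"rz": 0},{"dx": -95,"dy": 0,"dz": -90,"rx": 0,"ry": 0,"rz": 0},{"dx": -140,"dy": 0,"dz": -90,"rx": 0,"ry": 0,"rz": -1},{"dx": -185,"dy": 1,"dz": -90,"rx": 0,"ry": 0,"rz": -1},{"dx": -230,"dy": 1,"dz": -90,"rx": 0,"ry": 0,"rz": -2},{"dx": -272,"dy": 1,"dz": -90,"rx": 0,"ry": 0,"rz": -2},{"dx": -305,"dy": 1,"dz": -88,"rx": 0,"ry": 0,"rz": -2},{"dx": -328,"dy": 1,"dz": -80,"rx": 0,"ry": 0,"rz": -2},{"dx": -338,"dy": 1,"dz": -68,"rx": 0,"ry": 0,"rz": -2}]}}

```text
time_s: 18.4
tool_pos: [0.4755, -0.0921, 0.0777]
ee_rot: [0.001, 0.697, 0.717, 0.0]
wrist_force: [-0.2, 0.2, -1.1]
grip_width: 0.465
```

Call:
{"fn": "servo_tool", "kwargs": {"motion": [{"dx": 0,"dy": 0,"dz": 18,"rx": 0,"ry": 0,"rz": 0},{"dx": 0,"dy": 0,"dz": 38,"rx": 0,"ry": 0,"rz": 0},{"dx": 0,"dy": 0,"dz": 53,"rx": 0,"ry": 0,"rz": 0},{"dx": 0,"dy": 0,"dz": 59,"rx": 0,"ry": 0,"rz": 0},{"dx": 0,"dy": 0,"dz": 61,"rx": 0,"ry": 0,"rz": 0},{"dx": 0,"dy": 0,"dz": 62,"rx": 0,"ry": 0,"rz": 0},{"dx": 0,"dy": 0,"dz": 62,"rx": 0,"ry": 0,"rz": 0}]}}

```text
time_s: 19.1
tool_pos: [0.4737, -0.0886, 0.0163]
ee_rot: [-0.001, 0.696, 0.719, -0.0]
wrist_force: [-4.6, 1.2, 9.4]
grip_width: 0.464
```

```bash
python3 plan.py 475 -90 17 92
```

```text
t 19.10 at [473.7 -88.6  16.3] yaw 91.9 q6 -0.45 F [-4.6  1.2  9.4] grip 43.126
-> (475.0, -90.0, 17.0, 92.0) d [-1.4  1.2 -0.7] r [-0.13 -0.06 -0.14] len 2
```

Call:
{"fn": "servo_tool", "kwargs": {"motion": [{"dx": 0,"dy": 0,"dz": 0,"rx": 0,"ry": 0,"rz": 0},{"dx": 0,"dy": 0,"dz": 0,"rx": 0,"ry": 0,"rz": 0},{"dx": 0,"dy": 0,"dz": 0,"rx": 0,"ry": 0,"rz": 0},{"dx": 0,"dy": 0,"dz": -20,"rx": 0,"ry": 0,"rz": 0},{"dx": 0,"dy": 0,"dz": -60,"rx": 0,"ry": 0,"rz": 0},{"dx": 0,"dy": 0,"dz": -105,"rx": 0,"ry": 0,"rz": 0},{"dx": 0,"dy": 0,"dz": -150,"rx": 0,"ry": 0,"rz": 0},{"dx": 0,"dy": 0,"dz": -190,"rx": 0,"ry": 0,"rz": 0},{"dx": 0,"dy": 0,"dz": -200,"rx": 0,"ry": 0,"rz": 0}], "grip": 0}}

```text
time_s: 20.0
tool_pos: [0.4773, -0.0907, 0.2205]
ee_rot: [0.004, 0.696, 0.718, 0.002]
wrist_force: [0.5, -0.4, 0.1]
grip_width: 0.998
```

```bash
python3 - <<'E'
from mnt import *
c=cam("top"); save(c,"t6",(340,190,420,250),8)
print(w(c,386.4,231.4,.124)*1000)
print(w(c,386,236,.006)*1000)
c=cam("scene"); save(c,"s6",(280,130,360,190),8)
for zz in (.124,): print(w(c,200+307/2.6,100+112/2.6,zz)*1000)
E
python3 plan.py 400 -190 190 15
```

```text
[ 398.3457 -236.611   124.    ]
[ 396.3088 -252.0215    6.    ]
[ 401.7318 -238.3755  124.    ]
t 20.10 at [476.  -90.1 217.2] yaw 91.8 q6 -0.45 F [-0.3  0.3 -1.2] grip 93.178
-> (400.0, -190.0, 190.0, 15.0) d [-97.4 -79.2  27.1] r [ 2.500e-01 -6.000e-02  7.682e+01] len 128
```

View pics/t6.png

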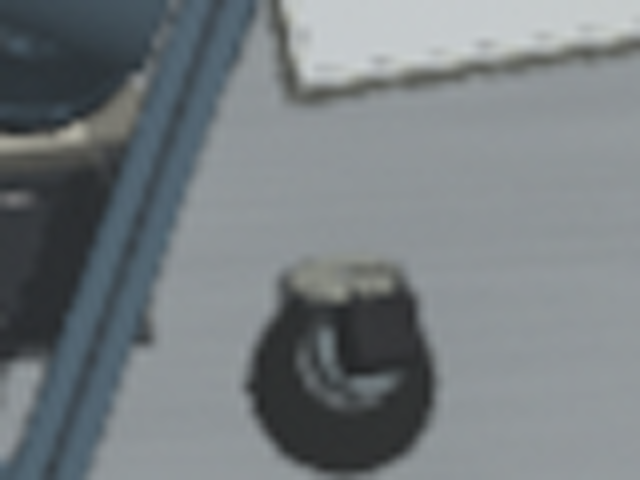

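View pics/s6.png

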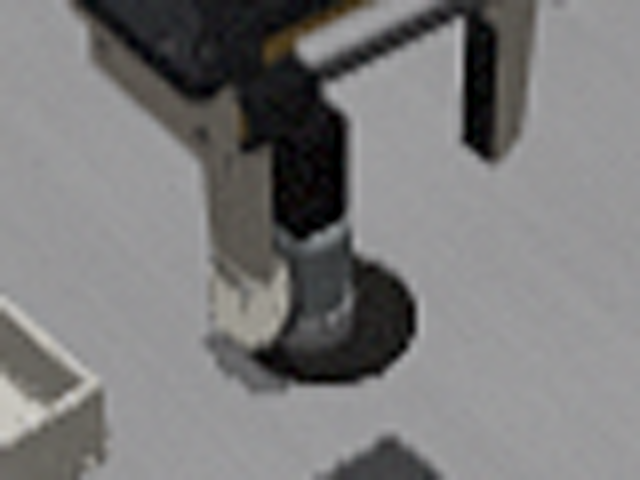

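```bash
python3 - <<'E'
from mnt import *
c=cam("top")
print("pad",w(c,340+343/8,190+385/8,.006)*1000)
print("grip top",w(c,340+381/8,190+330/8,.124)*1000)
print("dial",w(c,340+342/8,190+280/8,.045)*1000)
E
python3 plan.py 398 -239 220 10
```

```text
pad [ 389.7413 -240.7978    6.    ]
grip top [ 398.5906 -240.4831  124.    ]
dial [ 429.3629 -238.627    45.    ]
t 20.15 at [474.9 -89.7 215.3] yaw 91.8 q6 -0.45 F [0.1 0.1 0.5] grip 92.864
-> (398.0, -239.0, 220.0, 10.0) d [-146.8  -81.6   -4.7] r [ 3.000e-02 -1.000e-02  8.181e+01] len 168
```

Call:
{"fn": "servo_tool", "kwargs": {"motion": [{"dx": -10,"dy": -5,"dz": -2,"rx": 0,"ry": 0,"rz": 7},{"dx": -25,"dy": -14,"dz": -5,"rx": 0,"ry": 0,"rz": 15},{"dx": -42,"dy": -23,"dz": -5,"rx": 0,"ry": 0,"rz": 23},{"dx": -60,"dy": -33,"dz": -5,"rx": 0,"ry": 0,"rz": 31},{"dx": -78,"dy": -43,"dz": -5,"rx": 0,"ry": 0,"rz": 39},{"dx": -95,"dy": -53,"dz": -5,"rx": 0,"ry": 0,"rz": 47},{"dx": -112,"dy": -62,"dz": -5,"rx": 0,"ry": 0,"rz": 55},{"dx": -126,"dy": -70,"dz": -5,"rx": 0,"ry": 0,"rz": 63},{"dx": -137,"dy": -76,"dz": -5,"rx": 0,"ry": 0,"rz": 71},{"dx": -145,"dy": -81,"dz": -5,"rx": 0,"ry": 0,"rz": 79},{"dx": -147,"dy": -82,"dz": -5,"rx": 0,"ry": 0,"rz": 82},{"dx": -147,"dy": -82,"dz": -5,"rx": 0,"ry": 0,"rz": 82}]}}

```text
time_s: 21.35
tool_pos: [0.3965, -0.2388, 0.2181]
ee_rot: [-0.002, 0.996, 0.085, -0.002]
wrist_force: [-0.0, -0.7, 0.7]
grip_width: 1.002
```

Call:
{"fn": "servo_tool", "kwargs": {"motion": [{"dx": 0,"dy": 0,"dz": 0,"rx": 0,"ry": 0,"rz": 0},{"dx": 0,"dy": 0,"dz": 0,"rx": 0,"ry": 0,"rz": 0}]}}

```text
time_s: 21.55
tool_pos: [0.3973, -0.2387, 0.2197]
ee_rot: [-0.001, 0.996, 0.086, -0.001]
wrist_force: [-0.1, 0.3, -0.2]
grip_width: 0.998
```

```bash
python3 plan.py 398 -239 220 10;python3 - <<'E'
from mnt import *
c=cam("wrist"); save(c,"w7")
print(px(c,[[.398,-.239,.124],[.398,-.239,.096],[.398,-.239,.006]]))
E
```

```text
t 21.55 at [ 397.3 -238.7  219.7] yaw 9.9 q6 0.62 F [-0.1  0.3 -0.2] grip 92.853
-> (398.0, -239.0, 220.0, 10.0) d [ 0.6  0.4 -0.3] r [-0.1   0.06 -0.11] len 1
[[322.6004 201.6759]
 [322.4016 193.1745]
 [321.9507 173.9123]]
```

View pics/w7.png

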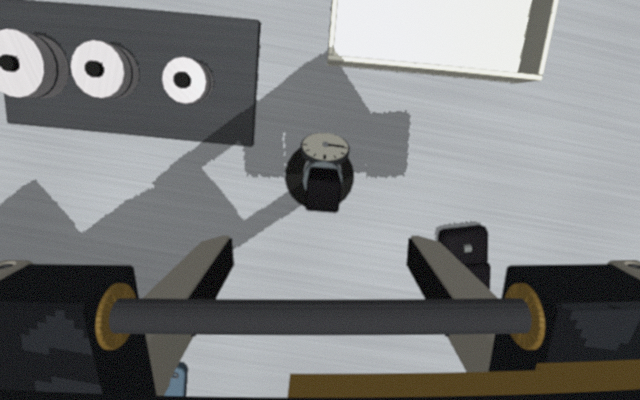

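```bash
python3 - <<'E'
from mnt import *
c=cam("wrist"); save(c,"w8",(270,120,380,220),7)
E
```

```text
(no output)
```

View pics/w8.png

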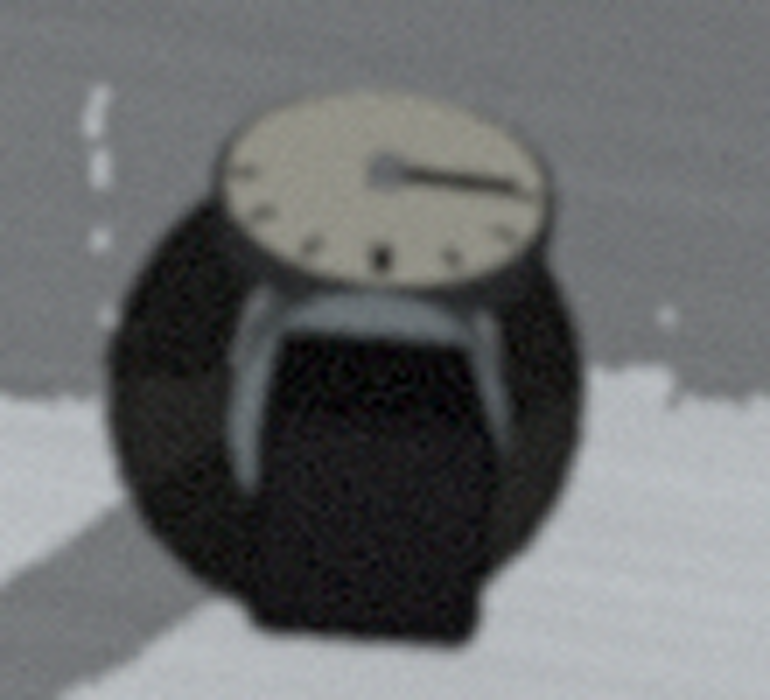

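```bash
python3 - <<'E'
from mnt import *
c=cam("wrist")
for u,v in [(270+255/7,120+622/7),(270+468/7,120+640/7)]: print(w(c,u,v,.124)*1000)
g=cv2.cvtColor(c["img"],cv2.COLOR_RGB2GRAY)
print("pad L,R,B", [ (w(c,270+a/7,120+b/7,.006)*1000).round(1) for a,b in [(108,390),(582,390)]])
E
python3 plan.py 403 -239 150 6
```

```text
[ 389.9636 -227.4319  124.    ]
[ 392.068  -252.1911  124.    ]
pad L,R,B [array([ 389.1, -198.5,    6. ]), array([ 402.4, -275. ,    6. ])]
t 21.70 at [ 397.7 -239.   220.4] yaw 9.9 q6 0.62 F [-0.3 -0.9  0.1] grip 92.822
-> (403.0, -239.0, 150.0, 6.0) d [ 5.3  1.  70.4] r [-0.02  0.01  3.87] len 71
```

Call:
{"fn": "servo_tool", "kwargs": {"motion": [{"dx": 3,"dy": 0,"dz": 15,"rx": 0,"ry": 0,"rz": 3},{"dx": 6,"dy": 1,"dz": 45,"rx": 0,"ry": 0,"rz": 5},{"dx": 6,"dy": 1,"dz": 85,"rx": 0,"ry": 0,"rz": 5},{"dx": 6,"dy": 1,"dz": 120,"rx": 0,"ry": 0,"rz": 5},{"dx": 6,"dy": 1,"dz": 137,"rx": 0,"ry": 0,"rz": 5},{"dx": 6,"dy": 1,"dz": 142,"rx": 0,"ry": 0,"rz": 5},{"dx": 6,"dy": 1,"dz": 143,"rx": 0,"ry": 0,"rz": 5},{"dx": 6,"dy": 1,"dz": 143,"rx": 0,"ry": 0,"rz": 5}]}}

```text
time_s: 22.5
tool_pos: [0.4044, -0.2398, 0.0786]
ee_rot: [0.001, 0.999, 0.042, 0.001]
wrist_force: [-0.1, 0.4, -0.2]
grip_width: 1.0
```

Call:
{"fn": "servo_tool", "kwargs": {"motion": [{"dx": 0,"dy": 0,"dz": 0,"rx": 0,"ry": 0,"rz": 0},{"dx": 0,"dy": 0,"dz": 0,"rx": 0,"ry": 0,"rz": 0},{"dx": 0,"dy": 0,"dz": 0,"rx": 0,"ry": 0,"rz": 0},{"dx": 0,"dy": 0,"dz": 0,"rx": 0,"ry": 0,"rz": 0},{"dx": 0,"dy": 0,"dz": 0,"rx": 0,"ry": 0,"rz": 0},{"dx": 0,"dy": 0,"dz": 0,"rx": 0,"ry": 0,"rz": 0},{"dx": 0,"dy": 0,"dz": 0,"rx": 0,"ry": 0,"rz": 0},{"dx": 0,"dy": 0,"dz": 0,"rx": 0,"ry": 0,"rz": 0},{"dx": 0,"dy": 0,"dz": 0,"rx": 0,"ry": 0,"rz": 0},{"dx": 0,"dy": 0,"dz": 0,"rx": 0,"ry": 0,"rz": 0}], "grip": 0.9, "grip_force": 40}}

```text
time_s: 23.5
tool_pos: [0.4036, -0.2392, 0.0776]
ee_rot: [-0.0, 0.999, 0.042, -0.0]
wrist_force: [0.5, -0.5, 0.1]
grip_width: 0.301
```

```bash
python3 plan.py 403 -239 150 6;python3 - <<'E'
from mnt import *
c=cam("wrist"); save(c,"w9")
E
```

```text
t 23.50 at [ 403.6 -239.2   77.6] yaw 4.8 q6 0.71 F [ 0.5 -0.5  0.1] grip 27.961
-> (403.0, -239.0, 150.0, 6.0) d [ -0.6  -0.3 -72.4] r [-0.01  0.01 -1.19] len 72
```

View pics/w9.png

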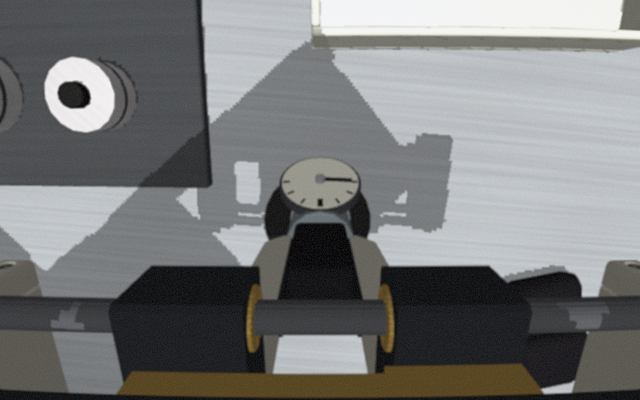

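Call:
{"fn": "servo_tool", "kwargs": {"motion": [{"dx": 0,"dy": 0,"dz": -10,"rx": 0,"ry": 0,"rz": 0},{"dx": 0,"dy": 0,"dz": -30,"rx": 0,"ry": 0,"rz": 0},{"dx": 0,"dy": 0,"dz": -55,"rx": 0,"ry": 0,"rz": 0},{"dx": 0,"dy": 0,"dz": -75,"rx": 0,"ry": 0,"rz": 0},{"dx": 0,"dy": 0,"dz": -85,"rx": 0,"ry": 0,"rz": 0},{"dx": 0,"dy": 0,"dz": -85,"rx": 0,"ry": 0,"rz": 0},{"dx": 0,"dy": 0,"dz": -85,"rx": 0,"ry": 0,"rz": 0}]}}

```text
time_s: 24.25
tool_pos: [0.4033, -0.2389, 0.1621]
ee_rot: [-0.0, 0.999, 0.042, -0.0]
wrist_force: [-0.1, -0.7, -2.4]
grip_width: 0.301
```

```bash
python3 plan.py 474.5 -89.5 160 5;python3 - <<'E'
from mnt import *
R3=[("S",.026,44,(474.5,-89.5)),("M",.030,54,(470,-5)),("L",.036,64,(464,80))]
for n in("wrist","top","scene"):
    c=cam(n); save(c,"g10"+n); mounts(c,.012,rough=R3); print(px(c,[[.4745,-.0895,.038]]))
E
```

```text
t 24.25 at [ 403.3 -238.9  162.1] yaw 4.8 q6 0.71 F [-0.1 -0.7 -2.4] grip 27.964
-> (474.5, -89.5, 160.0, 5.0) d [  83.5 -142.9    2.2] r [-0.04  0.03 -0.19] len 165
S px (np.float32(145.5), np.float32(98.5)) r 27.7 exp r 26.76486662849326 -> [472.7 -85.   38. ]
M px (np.float32(53.5), np.float32(90.5)) r 36.3 exp r 33.38776157294176 -> [474.   -8.5  42. ]
L none -49.122896178116946 96.46847547315892 80.92848875302671
[[150.7364  96.682 ]]
S px (np.float32(337.5), np.float32(215.5)) r 6.4 exp r 6.547130436486577 -> [471.2 -90.9  38. ]
M px (np.float32(312.5), np.float32(217.5)) r 8.2 exp r 8.066516164120268 -> [468.8  -6.8  42. ]
L px (np.float32(287.5), np.float32(220.5)) r 8.8 exp r 9.61267637643061 -> [462.8  76.7  48. ]
[[337.0089 214.5645]]
S px (np.float32(326.5), np.float32(198.5)) r 5.9 exp r 6.99779299478457 -> [475.3 -89.4  38. ]
M px (np.float32(344.5), np.float32(217.5)) r 9.4 exp r 8.947103651747458 -> [477.7   5.9  42. ]
L px (np.float32(364.5), np.float32(228.5)) r 11.4 exp r 11.079745452720303 -> [458.3  75.4  48. ]
[[326.695  198.3774]]
```

View pics/g10wrist.png

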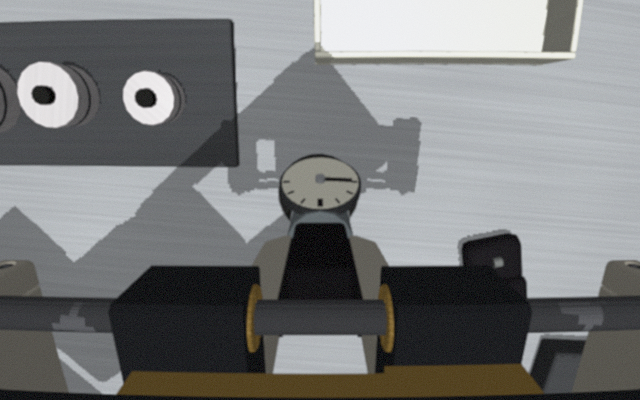

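View pics/g10scene.png

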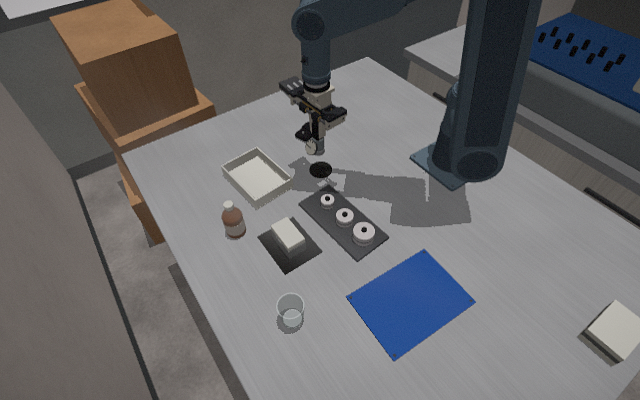

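Call:
{"fn": "servo_tool", "kwargs": {"motion": [{"dx": 5,"dy": -8,"dz": 0,"rx": 0,"ry": 0,"rz": 0},{"dx": 18,"dy": -30,"dz": 0,"rx": 0,"ry": 0,"rz": 0},{"dx": 36,"dy": -60,"dz": 0,"rx": 0,"ry": 0,"rz": 0},{"dx": 54,"dy": -92,"dz": 0,"rx": 0,"ry": 0,"rz": 0},{"dx": 70,"dy": -120,"dz": 5,"rx": 0,"ry": 0,"rz": 0},{"dx": 80,"dy": -137,"dz": 12,"rx": 0,"ry": 0,"rz": 0},{"dx": 83,"dy": -143,"dz": 22,"rx": 0,"ry": 0,"rz": 0},{"dx": 83,"dy": -143,"dz": 32,"rx": 0,"ry": 0,"rz": 0},{"dx": 83,"dy": -143,"dz": 36,"rx": 0,"ry": 0,"rz": 0},{"dx": 83,"dy": -143,"dz": 36,"rx": 0,"ry": 0,"rz": 0},{"dx": 83,"dy": -143,"dz": 36,"rx": 0,"ry": 0,"rz": 0}]}}

```text
time_s: 25.5
tool_pos: [0.4743, -0.0907, 0.1267]
ee_rot: [0.0, 0.999, 0.041, -0.0]
wrist_force: [-0.3, 0.5, -3.7]
grip_width: 0.302
```

```bash
python3 plan.py 474.5 -89.5 110 5;python3 - <<'E'
from mnt import *
c=cam("scene"); save(c,"s11",(285,140,365,210),8); c=cam("wrist"); save(c,"w11")
c=cam("top"); save(c,"t11",(300,180,400,255),7)
E
```

```text
t 25.50 at [474.3 -90.7 126.7] yaw 4.7 q6 1.07 F [-0.3  0.5 -3.7] grip 28.040
-> (474.5, -89.5, 110.0, 5.0) d [ 0.3 -1.2 16.7] r [ 0.01  0.01 -0.28] len 17
```

View pics/s11.png

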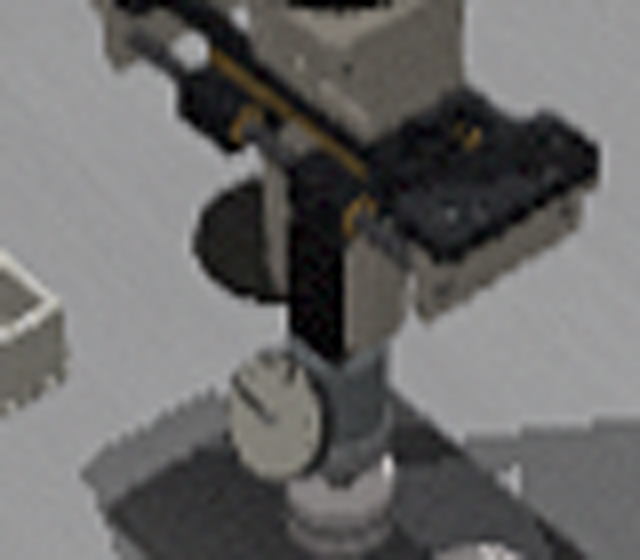

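View pics/w11.png

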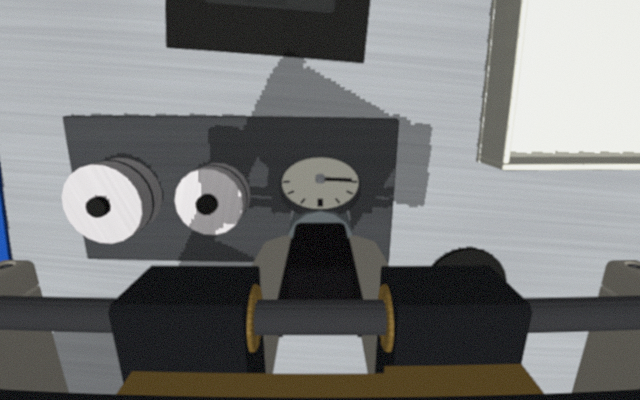

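Call:
{"fn": "servo_tool", "kwargs": {"motion": [{"dx": 0,"dy": -1,"dz": 5,"rx": 0,"ry": 0,"rz": 0},{"dx": 0,"dy": -1,"dz": 9,"rx": 0,"ry": 0,"rz": 0},{"dx": 0,"dy": -1,"dz": 12,"rx": 0,"ry": 0,"rz": 0},{"dx": 0,"dy": -1,"dz": 15,"rx": 0,"ry": 0,"rz": 0},{"dx": 0,"dy": -1,"dz": 17,"rx": 0,"ry": 0,"rz": 0},{"dx": 0,"dy": -1,"dz": 17,"rx": 0,"ry": 0,"rz": 0},{"dx": 0,"dy": -1,"dz": 17,"rx": 0,"ry": 0,"rz": 0}]}}

```text
time_s: 26.35
tool_pos: [0.4743, -0.0887, 0.1097]
ee_rot: [-0.0, 0.999, 0.042, -0.0]
wrist_force: [-0.8, -0.1, -1.1]
grip_width: 0.301
```

```bash
python3 plan.py 474.5 -89.5 110 5;python3 - <<'E'
from mnt import *
c=cam("scene"); save(c,"s12",(285,140,365,210),8); c=cam("wrist"); save(c,"w12",(260,140,380,230),6)
E
```

```text
t 26.35 at [474.3 -88.7 109.7] yaw 4.8 q6 1.07 F [-0.8 -0.1 -1.1] grip 28.010
-> (474.5, -89.5, 110.0, 5.0) d [ 0.2  0.8 -0.3] r [-0.    0.01 -0.19] len 1
```

View pics/w12.png

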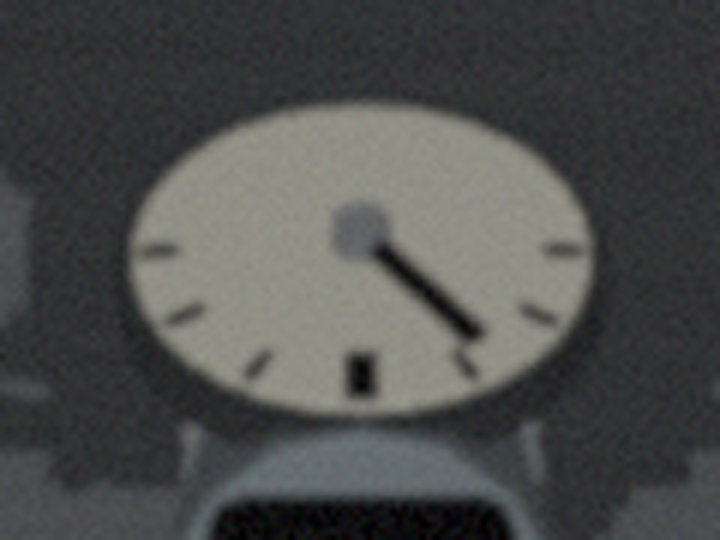

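View pics/s12.png

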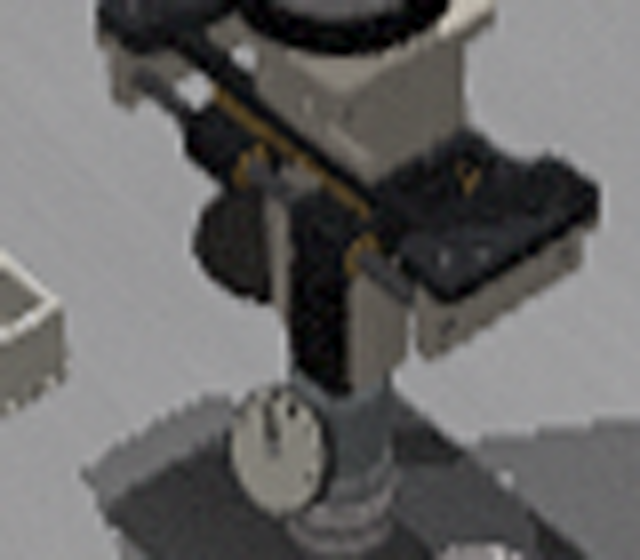

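Call:
{"fn": "servo_tool", "kwargs": {"motion": [{"dx": 0,"dy": 0,"dz": 0.5,"rx": 0,"ry": 0,"rz": 0},{"dx": 0,"dy": 0,"dz": 1,"rx": 0,"ry": 0,"rz": 0},{"dx": 0,"dy": 0,"dz": 1.5,"rx": 0,"ry": 0,"rz": 0},{"dx": 0,"dy": 0,"dz": 1.5,"rx": 0,"ry": 0,"rz": 0}]}}

```text
time_s: 26.85
tool_pos: [0.4744, -0.0888, 0.1095]
ee_rot: [0.0, 0.999, 0.042, 0.0]
wrist_force: [-4.5, 1.0, 12.1]
grip_width: 0.299
```

```bash
python3 plan.py 474.5 -89.5 110 5;python3 - <<'E'
from mnt import *
c=cam("wrist"); save(c,"w13",(260,140,380,230),6)
E
```

```text
t 26.85 at [474.4 -88.8 109.5] yaw 4.8 q6 1.07 F [-4.5  1.  12.1] grip 27.836
-> (474.5, -89.5, 110.0, 5.0) d [ 0.   0.7 -0.5] r [ 0.02 -0.03 -0.19] len 1
```

View pics/w13.png

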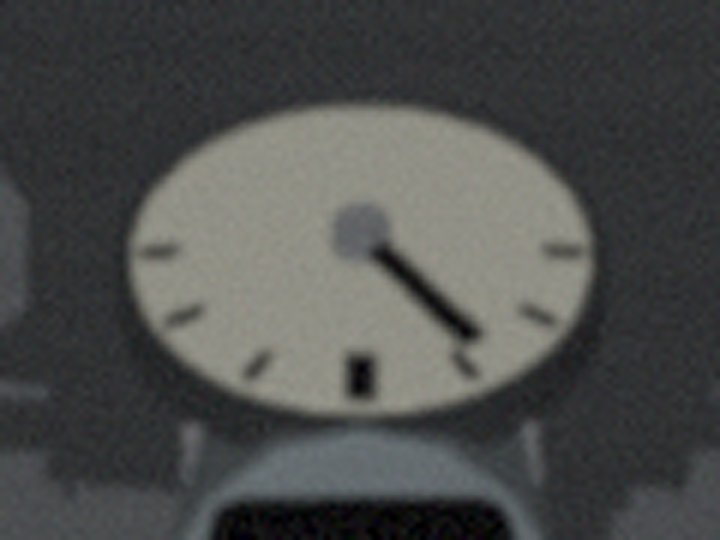

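Call:
{"fn": "servo_tool", "kwargs": {"motion": [{"dx": 0,"dy": 0,"dz": 0,"rx": 0,"ry": 0,"rz": 0},{"dx": 0,"dy": 0,"dz": 0,"rx": 0,"ry": 0,"rz": 0},{"dx": 0,"dy": 0,"dz": 0,"rx": 0,"ry": 0,"rz": 0},{"dx": 0,"dy": 0,"dz": 0,"rx": 0,"ry": 0,"rz": 0},{"dx": 0,"dy": 0,"dz": -4,"rx": 0,"ry": 0,"rz": 0},{"dx": 0,"dy": 0,"dz": -14,"rx": 0,"ry": 0,"rz": 0},{"dx": 0,"dy": 0,"dz": -32,"rx": 0,"ry": 0,"rz": 0},{"dx": 0,"dy": 0,"dz": -46,"rx": 0,"ry": 0,"rz": 0},{"dx": 0,"dy": 0,"dz": -50,"rx": 0,"ry": 0,"rz": 0}]}}

```text
time_s: 27.8
tool_pos: [0.4755, -0.0893, 0.1599]
ee_rot: [0.001, 0.999, 0.042, 0.002]
wrist_force: [0.8, -0.1, -2.3]
grip_width: 0.3
```

Call:
{"fn": "servo_tool", "kwargs": {"motion": [{"dx": 0,"dy": -10,"dz": 0,"rx": 0,"ry": 0,"rz": 0},{"dx": 1,"dy": -32,"dz": 0,"rx": 0,"ry": 0,"rz": 0},{"dx": 2,"dy": -58,"dz": 0,"rx": 0,"ry": 0,"rz": 0},{"dx": 2,"dy": -77,"dz": 8,"rx": 0,"ry": 0,"rz": 0},{"dx": 2,"dy": -83,"dz": 18,"rx": 0,"ry": 0,"rz": 0},{"dx": 2,"dy": -84,"dz": 26,"rx": 0,"ry": 0,"rz": 0},{"dx": 2,"dy": -84,"dz": 28,"rx": 0,"ry": 0,"rz": 0},{"dx": 2,"dy": -84,"dz": 28,"rx": 0,"ry": 0,"rz": 0},{"dx": 2,"dy": -84,"dz": 28,"rx": 0,"ry": 0,"rz": 0}]}}

```text
time_s: 28.7
tool_pos: [0.4696, -0.0057, 0.1302]
ee_rot: [0.0, 0.999, 0.041, 0.0]
wrist_force: [-0.3, -0.8, -2.9]
grip_width: 0.296
```

```bash
python3 plan.py 469.5 -5.5 114 5;python3 - <<'E'
from mnt import *
c=cam("scene"); save(c,"s14",(295,140,400,240),6); c=cam("wrist"); save(c,"w14")
mounts(c,.012,rough=[("S",.026,44,(474.5,-89.5)),("L",.036,64,(464,80))])
E
```

```text
t 28.70 at [469.6  -5.7 130.2] yaw 4.7 q6 1.24 F [-0.3 -0.8 -2.9] grip 27.558
-> (469.5, -5.5, 114.0, 5.0) d [-0.1 -0.2 16.2] r [ 0.01 -0.01 -0.25] len 16
S px (np.float32(423.5), np.float32(205.5)) r 26.6 exp r 27.54367748804391 -> [474.8 -87.   38. ]
L px (np.float32(214.5), np.float32(201.5)) r 43.0 exp r 41.709158069142056 -> [467.2  76.9  48. ]
```

View pics/s14.png

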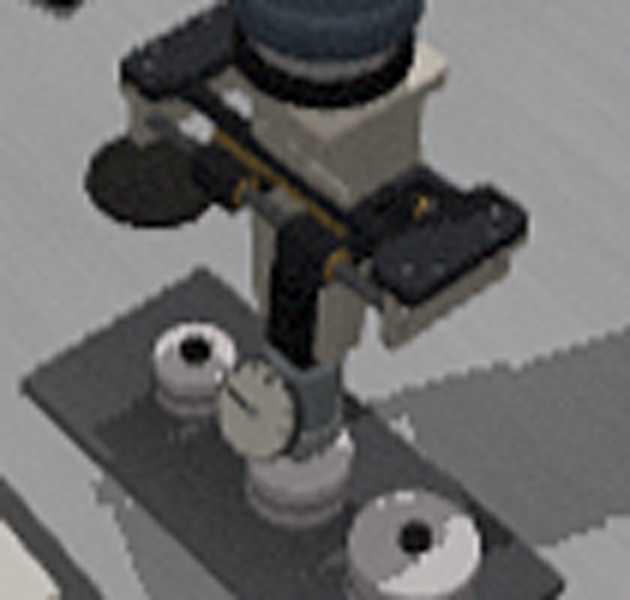

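View pics/w14.png

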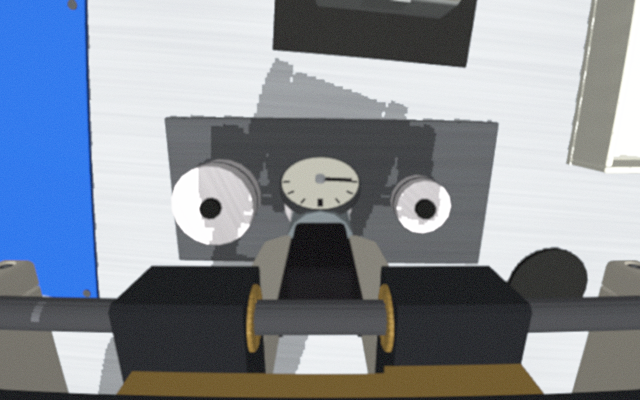

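Call:
{"fn": "servo_tool", "kwargs": {"motion": [{"dx": 0,"dy": 0,"dz": 5,"rx": 0,"ry": 0,"rz": 0},{"dx": 0,"dy": 0,"dz": 9,"rx": 0,"ry": 0,"rz": 0},{"dx": 0,"dy": 0,"dz": 12,"rx": 0,"ry": 0,"rz": 0},{"dx": 0,"dy": 0,"dz": 15,"rx": 0,"ry": 0,"rz": 0},{"dx": 0,"dy": 0,"dz": 17,"rx": 0,"ry": 0,"rz": 0},{"dx": 0,"dy": 0,"dz": 18,"rx": 0,"ry": 0,"rz": 0},{"dx": 0,"dy": 0,"dz": 18,"rx": 0,"ry": 0,"rz": 0},{"dx": 0,"dy": 0,"dz": 18,"rx": 0,"ry": 0,"rz": 0}]}}

```text
time_s: 29.6
tool_pos: [0.4693, -0.005, 0.1135]
ee_rot: [0.0, 0.999, 0.042, 0.0]
wrist_force: [-3.9, 0.1, 11.1]
grip_width: 0.296
```

```bash
python3 plan.py 469.5 -5.5 114 5;python3 - <<'E'
from mnt import *
c=cam("wrist"); save(c,"w15",(260,140,380,230),6)
E
```

```text
t 29.60 at [469.3  -5.  113.5] yaw 4.8 q6 1.24 F [-3.9  0.1 11.1] grip 27.518
-> (469.5, -5.5, 114.0, 5.0) d [ 0.2  0.5 -0.5] r [ 0.03 -0.02 -0.17] len 1
```

View pics/w15.png

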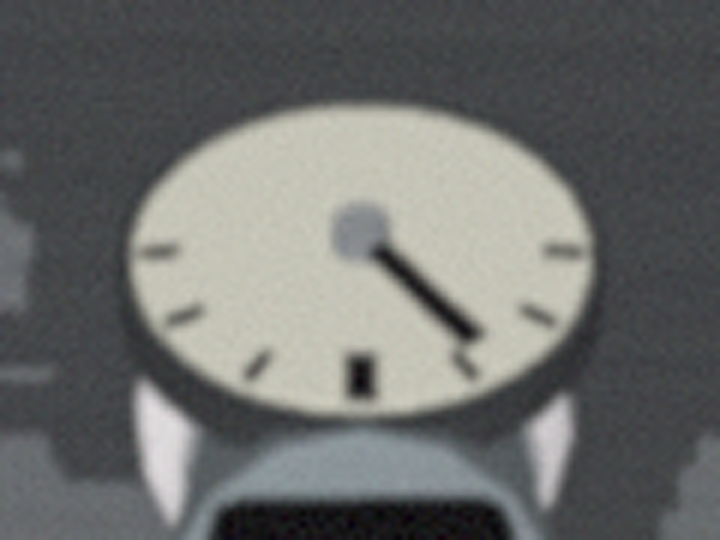

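Call:
{"fn": "servo_tool", "kwargs": {"motion": [{"dx": 0,"dy": 0,"dz": 0,"rx": 0,"ry": 0,"rz": 0},{"dx": 0,"dy": 0,"dz": 0,"rx": 0,"ry": 0,"rz": 0},{"dx": 0,"dy": 0,"dz": 0,"rx": 0,"ry": 0,"rz": 0},{"dx": 0,"dy": 0,"dz": 0,"rx": 0,"ry": 0,"rz": 0},{"dx": 0,"dy": 0,"dz": -4,"rx": 0,"ry": 0,"rz": 0},{"dx": 0,"dy": 0,"dz": -14,"rx": 0,"ry": 0,"rz": 0},{"dx": 0,"dy": 0,"dz": -32,"rx": 0,"ry": 0,"rz": 0},{"dx": 0,"dy": 0,"dz": -46,"rx": 0,"ry": 0,"rz": 0},{"dx": 0,"dy": 0,"dz": -50,"rx": 0,"ry": 0,"rz": 0}]}}

```text
time_s: 30.55
tool_pos: [0.4704, -0.0051, 0.1639]
ee_rot: [0.0, 0.999, 0.042, 0.002]
wrist_force: [0.1, 0.2, -2.1]
grip_width: 0.296
```

Call:
{"fn": "servo_tool", "kwargs": {"motion": [{"dx": 0,"dy": -10,"dz": 0,"rx": 0,"ry": 0,"rz": 0},{"dx": 1,"dy": -32,"dz": 0,"rx": 0,"ry": 0,"rz": 0},{"dx": 2,"dy": -58,"dz": 0,"rx": 0,"ry": 0,"rz": 0},{"dx": 2,"dy": -77,"dz": 6,"rx": 0,"ry": 0,"rz": 0},{"dx": 2,"dy": -83,"dz": 15,"rx": 0,"ry": 0,"rz": 0},{"dx": 2,"dy": -84,"dz": 23,"rx": 0,"ry": 0,"rz": 0},{"dx": 2,"dy": -84,"dz": 26,"rx": 0,"ry": 0,"rz": 0},{"dx": 2,"dy": -84,"dz": 26,"rx": 0,"ry": 0,"rz": 0},{"dx": 2,"dy": -84,"dz": 26,"rx": 0,"ry": 0,"rz": 0}]}}

```text
time_s: 31.45
tool_pos: [0.4645, 0.0782, 0.1361]
ee_rot: [0.0, 0.999, 0.041, -0.0]
wrist_force: [0.4, 0.4, -2.8]
grip_width: 0.299
```

```bash
python3 plan.py 465 78.5 120 5;python3 - <<'E'
from mnt import *
c=cam("scene"); save(c,"s16",(295,140,400,240),6); c=cam("wrist"); save(c,"w16")
mounts(c,.012,rough=[("S",.026,44,(474.5,-89.5)),("M",.030,54,(469.5,-5.5))])
E
```

```text
t 31.45 at [464.5  78.2 136.1] yaw 4.7 q6 1.42 F [ 0.4  0.4 -2.8] grip 27.848
-> (465.0, 78.5, 120.0, 5.0) d [ 0.6 -0.2 16.1] r [ 0.01  0.01 -0.25] len 16
S px (np.float32(517.5), np.float32(201.5)) r 29.2 exp r 26.919258646514436 -> [478.1 -82.9  38. ]
M px (np.float32(417.5), np.float32(202.5)) r 37.4 exp r 33.57180656257035 -> [471.3   1.6  42. ]
```

View pics/s16.png

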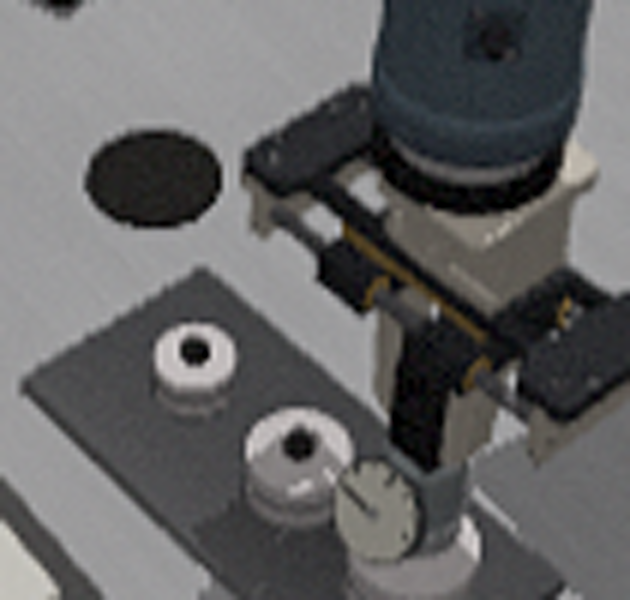

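Call:
{"fn": "servo_tool", "kwargs": {"motion": [{"dx": 0,"dy": 0,"dz": 5,"rx": 0,"ry": 0,"rz": 0},{"dx": 0,"dy": 0,"dz": 9,"rx": 0,"ry": 0,"rz": 0},{"dx": 0,"dy": 0,"dz": 12,"rx": 0,"ry": 0,"rz": 0},{"dx": 0,"dy": 0,"dz": 15,"rx": 0,"ry": 0,"rz": 0},{"dx": 0,"dy": 0,"dz": 17,"rx": 0,"ry": 0,"rz": 0},{"dx": 0,"dy": 0,"dz": 18,"rx": 0,"ry": 0,"rz": 0},{"dx": 0,"dy": 0,"dz": 18,"rx": 0,"ry": 0,"rz": 0},{"dx": 0,"dy": 0,"dz": 18,"rx": 0,"ry": 0,"rz": 0}]}}

```text
time_s: 32.35
tool_pos: [0.4643, 0.0789, 0.1195]
ee_rot: [0.0, 0.999, 0.042, 0.0]
wrist_force: [-4.2, -0.9, 11.6]
grip_width: 0.304
```

```bash
python3 plan.py 465 78.5 120 5;python3 - <<'E'
from mnt import *
c=cam("wrist"); save(c,"w17",(260,140,380,230),6)
E
```

```text
t 32.35 at [464.3  78.9 119.5] yaw 4.8 q6 1.42 F [-4.2 -0.9 11.6] grip 28.248
-> (465.0, 78.5, 120.0, 5.0) d [ 0.7  0.4 -0.5] r [ 0.03 -0.03 -0.17] len 1
```

View pics/w17.png

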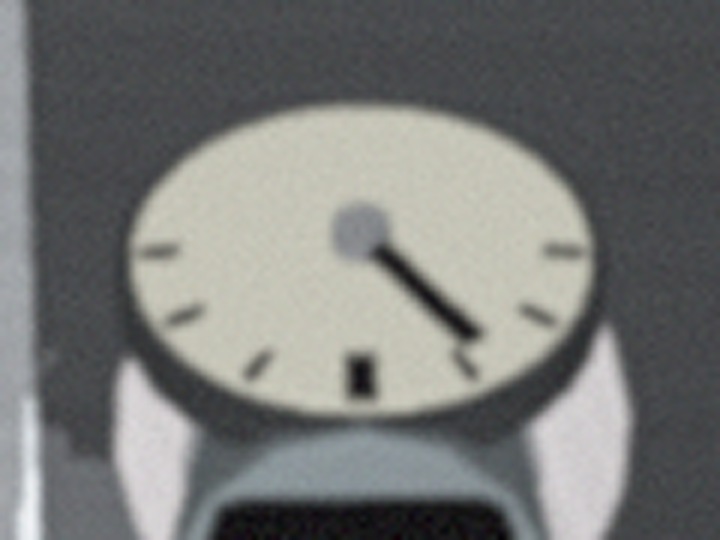

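Call:
{"fn": "servo_tool", "kwargs": {"motion": [{"dx": 0,"dy": 0,"dz": 0,"rx": 0,"ry": 0,"rz": 0},{"dx": 0,"dy": 0,"dz": 0,"rx": 0,"ry": 0,"rz": 0},{"dx": 0,"dy": 0,"dz": 0,"rx": 0,"ry": 0,"rz": 0},{"dx": 0,"dy": 0,"dz": 0,"rx": 0,"ry": 0,"rz": 0},{"dx": 0,"dy": 0,"dz": -4,"rx": 0,"ry": 0,"rz": 0},{"dx": 0,"dy": 0,"dz": -14,"rx": 0,"ry": 0,"rz": 0},{"dx": 0,"dy": 0,"dz": -32,"rx": 0,"ry": 0,"rz": 0},{"dx": 0,"dy": 0,"dz": -46,"rx": 0,"ry": 0,"rz": 0},{"dx": 0,"dy": 0,"dz": -50,"rx": 0,"ry": 0,"rz": 0}]}}

```text
time_s: 33.3
tool_pos: [0.4654, 0.079, 0.1699]
ee_rot: [0.0, 0.999, 0.042, 0.002]
wrist_force: [-0.5, -0.2, -2.6]
grip_width: 0.299
```

```bash
python3 plan.py 403.6 -239.2 160 4.8;python3 - <<'E'
from meas import *
u8=lambda b:(b*255).astype(np.uint8)
for n,roi in(("top",(365,220,400,255)),("scene",(305,155,336,183))):
    c=cam(n); g=c["img"].mean(2); m=np.zeros((400,640),np.uint8); x0,y0,x1,y1=roi
    m[y0:y1,x0:x1]=u8(g<75)[y0:y1,x0:x1]; k=max(cv2.findContours(m,0,1)[0],key=cv2.contourArea)
    P=np.array([w(c,u,v,.006)[:2] for u,v in k.reshape(-1,2)],np.float32)*1000
    print(n,cv2.minEnclosingCircle(P)); save(c,"p"+n,(roi[0]-20,roi[1]-20,roi[2]+20,roi[3]+20),7)
E
```

```text
t 33.30 at [465.4  79.  169.9] yaw 4.8 q6 1.42 F [-0.5 -0.2 -2.6] grip 27.780
-> (403.6, -239.2, 160.0, 4.8) d [-88.3 311.9   9.7] r [ 0.02 -0.18  0.01] len 324
top ((392.8976745605469, -238.83778381347656), 38.18320846557617)
scene ((397.5697937011719, -233.95787048339844), 40.14661407470703)
```

View pics/pscene.png

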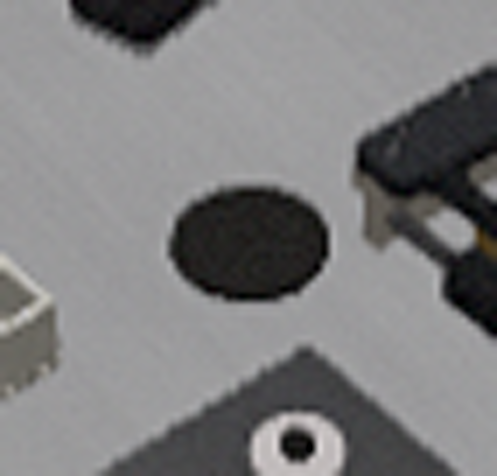

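Call:
{"fn": "servo_tool", "kwargs": {"motion": [{"dx": -3,"dy": 10,"dz": 0,"rx": 0,"ry": 0,"rz": 0},{"dx": -10,"dy": 35,"dz": 0,"rx": 0,"ry": 0,"rz": 0},{"dx": -22,"dy": 75,"dz": 0,"rx": 0,"ry": 0,"rz": 0},{"dx": -34,"dy": 117,"dz": 0,"rx": 0,"ry": 0,"rz": 0},{"dx": -47,"dy": 159,"dz": 0,"rx": 0,"ry": 0,"rz": 0},{"dx": -60,"dy": 201,"dz": 0,"rx": 0,"ry": 0,"rz": 0},{"dx": -72,"dy": 243,"dz": 0,"rx": 0,"ry": 0,"rz": 0},{"dx": -83,"dy": 280,"dz": 10,"rx": 0,"ry": 0,"rz": 0},{"dx": -90,"dy": 303,"dz": 25,"rx": 0,"ry": 0,"rz": 0},{"dx": -92,"dy": 310,"dz": 45,"rx": 0,"ry": 0,"rz": 0},{"dx": -92,"dy": 310,"dz": 62,"rx": 0,"ry": 0,"rz": 0},{"dx": -92,"dy": 310,"dz": 74,"rx": 0,"ry": 0,"rz": 0}]}}

```text
time_s: 34.6
tool_pos: [0.3967, -0.2378, 0.0921]
ee_rot: [-0.001, 0.999, 0.041, -0.001]
wrist_force: [-0.1, -0.4, -3.3]
grip_width: 0.298
```

Call:
{"fn": "servo_tool", "kwargs": {"motion": [{"dx": 0,"dy": 0,"dz": 6,"rx": 0,"ry": 0,"rz": 0},{"dx": 0,"dy": 0,"dz": 11,"rx": 0,"ry": 0,"rz": 0},{"dx": 0,"dy": 0,"dz": 14,"rx": 0,"ry": 0,"rz": 0},{"dx": 0,"dy": 0,"dz": 15,"rx": 0,"ry": 0,"rz": 0},{"dx": 0,"dy": 0,"dz": 15,"rx": 0,"ry": 0,"rz": 0}]}}

```text
time_s: 35.1
tool_pos: [0.3988, -0.2378, 0.0794]
ee_rot: [0.0, 0.999, 0.042, 0.0]
wrist_force: [0.6, 0.2, -2.4]
grip_width: 0.299
```

```bash
python3 plan.py 400 -238 77.6 4.8;python3 - <<'E'
from meas import *
c=cam("scene"); save(c,"s18",(280,120,360,190),8)
E
```

```text
t 35.10 at [ 398.8 -237.8   79.4] yaw 4.8 q6 0.71 F [ 0.6  0.2 -2.4] grip 27.833
-> (400.0, -238.0, 77.6, 4.8) d [1.2 0.3 1.8] r [ 0.03 -0.02  0.03] len 2
```

View pics/s18.png

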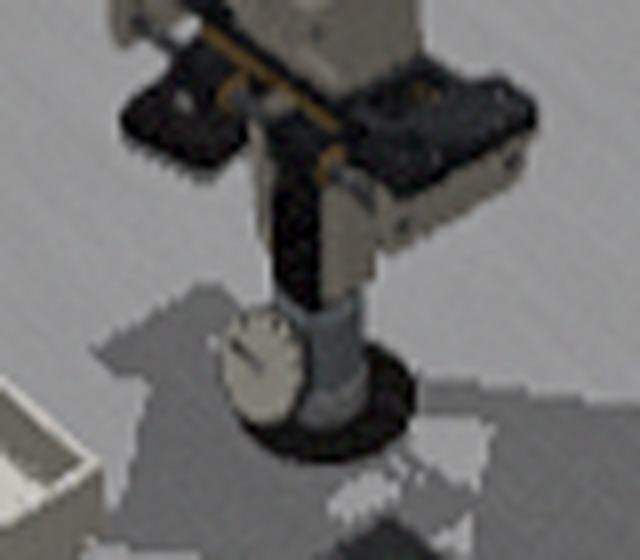

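Over the pad. Lower 2 mm, check contact, release and rise.

Call:
{"fn": "servo_tool", "kwargs": {"motion": [{"dx": 0,"dy": 0,"dz": 1,"rx": 0,"ry": 0,"rz": 0},{"dx": 0,"dy": 0,"dz": 2,"rx": 0,"ry": 0,"rz": 0},{"dx": 0,"dy": 0,"dz": 2.5,"rx": 0,"ry": 0,"rz": 0},{"dx": 0,"dy": 0,"dz": 2.5,"rx": 0,"ry": 0,"rz": 0}]}}

```text
time_s: 35.55
tool_pos: [0.3988, -0.2378, 0.0775]
ee_rot: [0.0, 0.999, 0.042, 0.0]
wrist_force: [-1.3, 1.6, 4.8]
grip_width: 0.3
```

Call:
{"fn": "servo_tool", "kwargs": {"motion": [{"dx": 0,"dy": 0,"dz": 0,"rx": 0,"ry": 0,"rz": 0},{"dx": 0,"dy": 0,"dz": 0,"rx": 0,"ry": 0,"rz": 0},{"dx": 0,"dy": 0,"dz": 0,"rx": 0,"ry": 0,"rz": 0},{"dx": 0,"dy": 0,"dz": 0,"rx": 0,"ry": 0,"rz": 0},{"dx": 0,"dy": 0,"dz": -15,"rx": 0,"ry": 0,"rz": 0},{"dx": 0,"dy": 0,"dz": -45,"rx": 0,"ry": 0,"rz": 0},{"dx": 0,"dy": 0,"dz": -85,"rx": 0,"ry": 0,"rz": 0},{"dx": 0,"dy": 0,"dz": -120,"rx": 0,"ry": 0,"rz": 0},{"dx": 0,"dy": 0,"dz": -130,"rx": 0,"ry": 0,"rz": 0}], "grip": 0}}

```text
time_s: 36.45
tool_pos: [0.4001, -0.2391, 0.2104]
ee_rot: [0.002, 0.999, 0.042, 0.002]
wrist_force: [0.7, -0.5, -0.3]
grip_width: 0.987
```

```bash
python3 plan.py 474.5 -89 140 92;python3 - <<'E'
from mnt import *
c=cam("scene"); save(c,"s19",(200,100,420,280),3.5)
c=cam("wrist"); save(c,"w19")
mounts(c,.012,rough=[("S",.026,44,(474.5,-89.5))])
E
```

```text
t 36.45 at [ 400.1 -239.1  210.4] yaw 4.8 q6 0.71 F [ 0.7 -0.5 -0.3] grip 91.751
-> (474.5, -89.0, 140.0, 92.0) d [  86.4 -143.7   70.1] r [ 4.300e-01  2.000e-02 -8.719e+01] len 182
S px (np.float32(171.5), np.float32(96.5)) r 22.2 exp r 23.007125114763788 -> [473.4 -87.8  38. ]
```

View pics/s19.png

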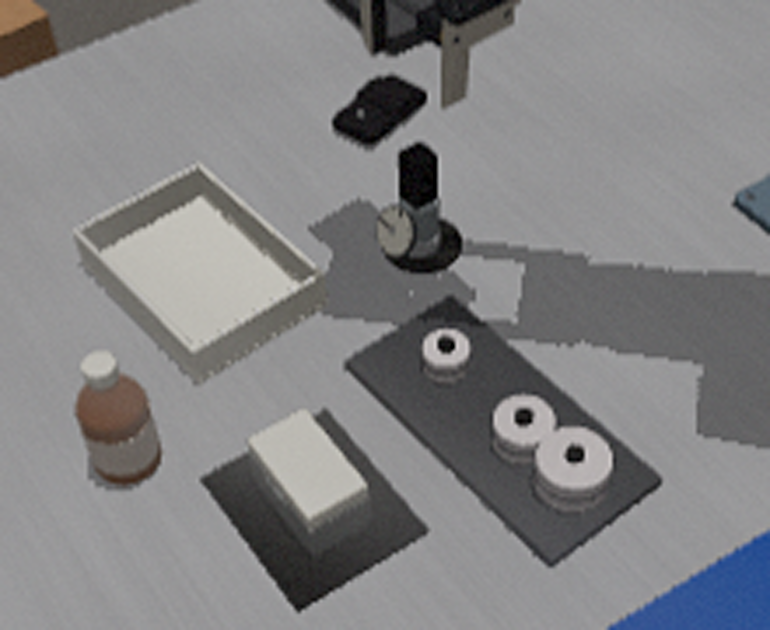

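View pics/w19.png

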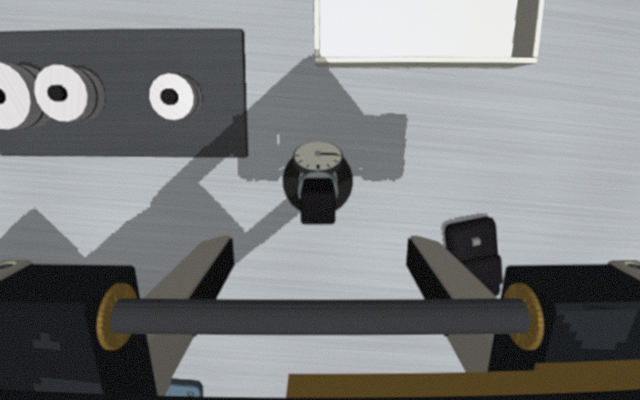

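```bash
python3 plan.py 474 -89 130 94;python3 - <<'E'
from mnt import *
for n,p in(("top",(357,143)),):
    c=cam(n); print("bottle",w(c,*p,0)*1000)
c=cam("scene"); print("bottle",w(c,200+125/3.5,100+470/3.5,0)*1000)
u8=lambda b:(b*255).astype(np.uint8)
g=c["img"].mean(2); quad(c,u8(g>165),.045,"bin",(218,145,296,205))
c=cam("top");mounts(c,.012,rough=[("S",.026,44,(474.5,-89.5)),("M",.030,54,(469,20)),("L",.036,64,(464,80))])
E
```

```text
t 36.55 at [ 399.3 -238.4  208. ] yaw 4.8 q6 0.71 F [-0.4  0.5 -0.1] grip 92.913
-> (474.0, -89.0, 130.0, 94.0) d [  86.8 -142.8   77.8] r [ 2.300e-01  2.000e-02 -8.919e+01] len 184
bottle [ 734.1388 -179.6492    0.    ]
bottle [ 764.9967 -160.8337    0.    ]
bin [ 600.3212 -321.4807] [149.0437 208.8428] 5.309860706329346
S px (np.float32(337.5), np.float32(215.5)) r 6.4 exp r 6.547130436486577 -> [471.2 -90.9  38. ]
M px (np.float32(305.5), np.float32(218.5)) r 7.1 exp r 8.069152360600222 -> [466.8  16.8  42. ]
L px (np.float32(287.5), np.float32(220.5)) r 9.1 exp r 9.61267637643061 -> [462.8  76.7  48. ]
```

Call:
{"fn": "servo_tool", "kwargs": {"motion": [{"dx": 6,"dy": -10,"dz": 0,"rx": 0,"ry": 0,"rz": -8},{"dx": 14,"dy": -22,"dz": 0,"rx": 0,"ry": 0,"rz": -16},{"dx": 23,"dy": -38,"dz": 0,"rx": 0,"ry": 0,"rz": -24},{"dx": 33,"dy": -54,"dz": 0,"rx": 0,"ry": 0,"rz": -32},{"dx": 43,"dy": -71,"dz": 0,"rx": 0,"ry": 0,"rz": -40},{"dx": 53,"dy": -88,"dz": 0,"rx": 0,"ry": 0,"rz": -48},{"dx": 63,"dy": -104,"dz": 0,"rx": 0,"ry": 0,"rz": -56},{"dx": 72,"dy": -118,"dz": 10,"rx": 0,"ry": 0,"rz": -64},{"dx": 79,"dy": -130,"dz": 25,"rx": 0,"ry": 0,"rz": -72},{"dx": 84,"dy": -138,"dz": 45,"rx": 0,"ry": 0,"rz": -80},{"dx": 87,"dy": -143,"dz": 65,"rx": 0,"ry": 0,"rz": -87},{"dx": 87,"dy": -143,"dz": 80,"rx": 0,"ry": 0,"rz": -89}]}}

```text
time_s: 37.9
tool_pos: [0.4717, -0.0864, 0.1235]
ee_rot: [-0.002, 0.681, 0.732, -0.001]
wrist_force: [-0.5, -0.2, 0.1]
grip_width: 1.001
```

Call:
{"fn": "servo_tool", "kwargs": {"motion": [{"dx": 0,"dy": 0,"dz": 0,"rx": 0,"ry": 0,"rz": 0},{"dx": 0,"dy": 0,"dz": 0,"rx": 0,"ry": 0,"rz": 0},{"dx": 0,"dy": 0,"dz": 0,"rx": 0,"ry": 0,"rz": 0}]}}

```text
time_s: 38.2
tool_pos: [0.4735, -0.0881, 0.1269]
ee_rot: [0.0, 0.684, 0.73, 0.0]
wrist_force: [-0.1, -0.5, 0.5]
grip_width: 0.999
```

```bash
python3 plan.py 474 -89 17 94;python3 - <<'E'
from mnt import *
c=cam("wrist"); save(c,"w20")
mounts(c,.012,rough=[("S",.026,44,(474.5,-89.5)),("M",.030,54,(469,18)),("L",.036,64,(464,80))])
E
```

```text
t 38.20 at [473.5 -88.1 126.9] yaw 93.7 q6 -0.48 F [-0.1 -0.5  0.5] grip 92.912
-> (474.0, -89.0, 17.0, 94.0) d [ -0.9   0.5 109.9] r [ 0.01  0.01 -0.26] len 110
S px (np.float32(319.5), np.float32(205.5)) r 27.3 exp r 27.859662986617185 -> [472.9 -86.9  38. ]
M px (np.float32(322.5), np.float32(57.5)) r 40.1 exp r 38.934893851456685 -> [467.9  21.4  42. ]
L px (np.float32(321.5), np.float32(59.5)) r 43.1 exp r 51.00952326818182 -> [467.3  19.2  48. ]
```

View pics/w20.png

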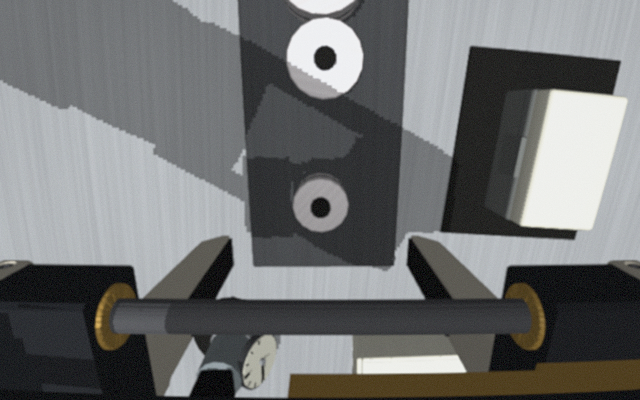

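Call:
{"fn": "servo_tool", "kwargs": {"motion": [{"dx": 0,"dy": 0,"dz": 25,"rx": 0,"ry": 0,"rz": 0},{"dx": 0,"dy": 0,"dz": 60,"rx": 0,"ry": 0,"rz": 0},{"dx": 0,"dy": 0,"dz": 90,"rx": 0,"ry": 0,"rz": 0},{"dx": 0,"dy": 0,"dz": 105,"rx": 0,"ry": 0,"rz": 0},{"dx": 0,"dy": 0,"dz": 109,"rx": 0,"ry": 0,"rz": 0},{"dx": 0,"dy": 0,"dz": 109,"rx": 0,"ry": 0,"rz": 0}]}}

```text
time_s: 38.85
tool_pos: [0.4735, -0.0881, 0.0179]
ee_rot: [0.0, 0.683, 0.73, 0.0]
wrist_force: [-0.4, 0.3, 0.1]
grip_width: 1.002
```

Call:
{"fn": "servo_tool", "kwargs": {"motion": [{"dx": 0,"dy": 0,"dz": 0,"rx": 0,"ry": 0,"rz": 0},{"dx": 0,"dy": 0,"dz": 0,"rx": 0,"ry": 0,"rz": 0},{"dx": 0,"dy": 0,"dz": 0,"rx": 0,"ry": 0,"rz": 0},{"dx": 0,"dy": 0,"dz": 0,"rx": 0,"ry": 0,"rz": 0},{"dx": 0,"dy": 0,"dz": 0,"rx": 0,"ry": 0,"rz": 0},{"dx": 0,"dy": 0,"dz": 0,"rx": 0,"ry": 0,"rz": 0},{"dx": 0,"dy": 0,"dz": 0,"rx": 0,"ry": 0,"rz": 0},{"dx": 0,"dy": 0,"dz": 0,"rx": 0,"ry": 0,"rz": 0},{"dx": 0,"dy": 0,"dz": 0,"rx": 0,"ry": 0,"rz": 0}], "grip": 0.75, "grip_force": 25}}

```text
time_s: 39.75
tool_pos: [0.4733, -0.0879, 0.0177]
ee_rot: [0.0, 0.683, 0.73, 0.0]
wrist_force: [-0.8, 0.8, 1.4]
grip_width: 0.468
```

```bash
python3 plan.py 606 -387 120 95 606 -387 14 95
```

```text
t 39.75 at [473.3 -87.9  17.7] yaw 93.8 q6 -0.48 F [-0.8  0.8  1.4] grip 43.559
-> (606.0, -387.0, 120.0, 95.0) d [-307.3  112.6 -102.3] r [ 0.   -0.   -1.19] len 343
t 39.75 at [473.3 -87.9  17.7] yaw 93.8 q6 -0.48 F [-0.8  0.8  1.4] grip 43.559
-> (606.0, -387.0, 14.0, 95.0) d [-307.3  112.6    3.7] r [ 0.   -0.   -1.19] len 327
```

Call:
{"fn": "servo_tool", "kwargs": {"motion": [{"dx": 0,"dy": 0,"dz": -20,"rx": 0,"ry": 0,"rz": 0},{"dx": 0,"dy": 0,"dz": -60,"rx": 0,"ry": 0,"rz": 0},{"dx": -15,"dy": 5,"dz": -90,"rx": 0,"ry": 0,"rz": 0},{"dx": -45,"dy": 16,"dz": -95,"rx": 0,"ry": 0,"rz": 0},{"dx": -85,"dy": 31,"dz": -95,"rx": 0,"ry": 0,"rz": 0},{"dx": -127,"dy": 47,"dz": -95,"rx": 0,"ry": 0,"rz": -1},{"dx": -169,"dy": 62,"dz": -95,"rx": 0,"ry": 0,"rz": -1},{"dx": -211,"dy": 77,"dz": -95,"rx": 0,"ry": 0,"rz": -1},{"dx": -250,"dy": 92,"dz": -95,"rx": 0,"ry": 0,"rz": -1},{"dx": -283,"dy": 104,"dz": -90,"rx": 0,"ry": 0,"rz": -1},{"dx": -302,"dy": 111,"dz": -80,"rx": 0,"ry": 0,"rz": -1},{"dx": -307,"dy": 113,"dz": -65,"rx": 0,"ry": 0,"rz": -1}]}}

```text
time_s: 40.95
tool_pos: [0.6069, -0.3895, 0.0819]
ee_rot: [0.001, 0.678, 0.735, -0.0]
wrist_force: [0.8, -0.1, -0.8]
grip_width: 0.467
```

Call:
{"fn": "servo_tool", "kwargs": {"motion": [{"dx": 0,"dy": 0,"dz": 0,"rx": 0,"ry": 0,"rz": 0},{"dx": 0,"dy": 0,"dz": 0,"rx": 0,"ry": 0,"rz": 0}]}}

```text
time_s: 41.15
tool_pos: [0.6055, -0.3849, 0.0814]
ee_rot: [-0.002, 0.677, 0.736, 0.0]
wrist_force: [0.1, 0.1, -0.5]
grip_width: 0.469
```

```bash
python3 plan.py 606 -387 12 95; python3 - <<'E'
from mnt import *
c=cam("wrist"); save(c,"w21"); c=cam("scene"); save(c,"s21",(200,100,330,220),6)
E
```

```text
t 41.15 at [ 605.5 -384.9   81.4] yaw 94.8 q6 -0.81 F [ 0.1  0.1 -0.5] grip 43.649
-> (606.0, -387.0, 12.0, 95.0) d [-2.3  0.5 69.4] r [-0.12 -0.15 -0.16] len 69
```

View pics/s21.png

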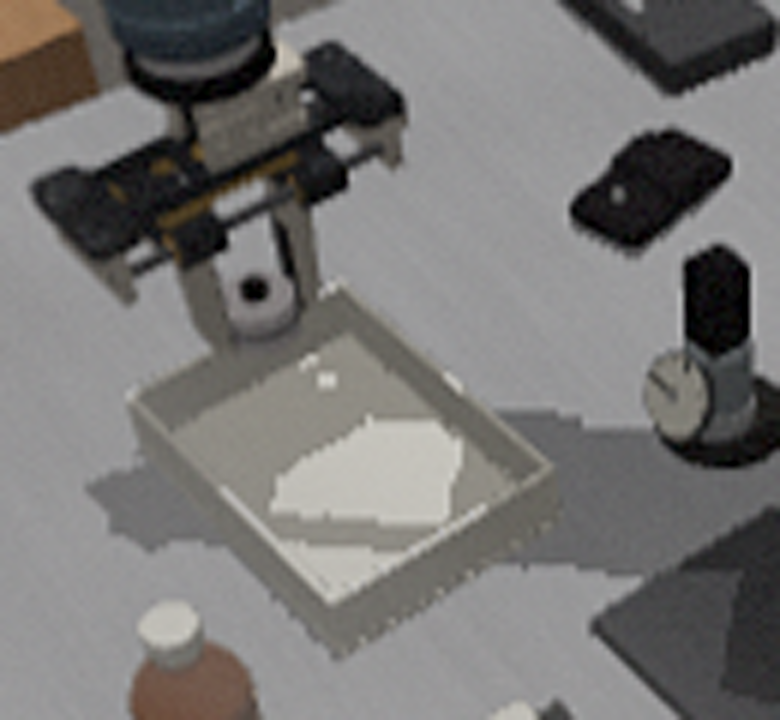

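View pics/w21.png

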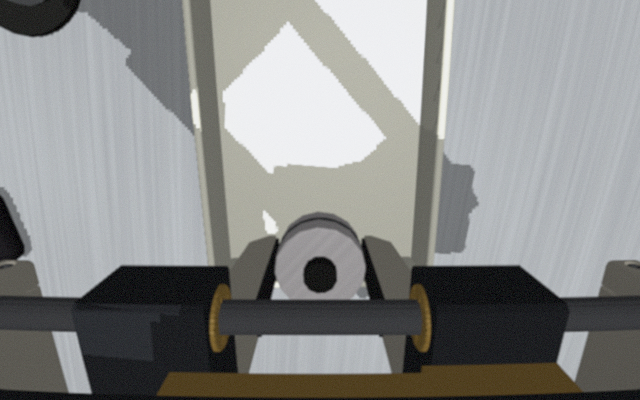

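Call:
{"fn": "servo_tool", "kwargs": {"motion": [{"dx": 3,"dy": 0,"dz": 10,"rx": 0,"ry": 0,"rz": 0},{"dx": 6,"dy": 0,"dz": 28,"rx": 0,"ry": 0,"rz": 0},{"dx": 6,"dy": 0,"dz": 48,"rx": 0,"ry": 0,"rz": 0},{"dx": 6,"dy": 0,"dz": 62,"rx": 0,"ry": 0,"rz": 0},{"dx": 6,"dy": 0,"dz": 68,"rx": 0,"ry": 0,"rz": 0},{"dx": 6,"dy": 0,"dz": 70,"rx": 0,"ry": 0,"rz": 0},{"dx": 6,"dy": 0,"dz": 70,"rx": 0,"ry": 0,"rz": 0}]}}

```text
time_s: 41.95
tool_pos: [0.6062, -0.3809, 0.013]
ee_rot: [0.0, 0.677, 0.736, 0.0]
wrist_force: [0.2, -0.1, -0.2]
grip_width: 0.469
```

```bash
python3 plan.py 606 -380 11 95
```

```text
t 41.95 at [ 606.2 -380.9   13. ] yaw 94.8 q6 -0.80 F [ 0.2 -0.1 -0.2] grip 43.578
-> (606.0, -380.0, 11.0, 95.0) d [ 0.9 -0.1  2. ] r [ 0.03  0.03 -0.19] len 2
```

Call:
{"fn": "servo_tool", "kwargs": {"motion": [{"dx": 0,"dy": 0,"dz": 2,"rx": 0,"ry": 0,"rz": 0},{"dx": 0,"dy": 0,"dz": 2,"rx": 0,"ry": 0,"rz": 0}]}}

```text
time_s: 42.15
tool_pos: [0.6062, -0.3811, 0.0113]
ee_rot: [0.001, 0.677, 0.736, 0.0]
wrist_force: [0.4, -0.6, -0.9]
grip_width: 0.464
```

Call:
{"fn": "servo_tool", "kwargs": {"motion": [{"dx": 0,"dy": 0,"dz": 0,"rx": 0,"ry": 0,"rz": 0},{"dx": 0,"dy": 0,"dz": 0,"rx": 0,"ry": 0,"rz": 0},{"dx": 0,"dy": 0,"dz": 0,"rx": 0,"ry": 0,"rz": 0},{"dx": 0,"dy": 0,"dz": -20,"rx": 0,"ry": 0,"rz": 0},{"dx": 0,"dy": 0,"dz": -60,"rx": 0,"ry": 0,"rz": 0},{"dx": 0,"dy": 0,"dz": -100,"rx": 0,"ry": 0,"rz": 0},{"dx": 0,"dy": 0,"dz": -120,"rx": 0,"ry": 0,"rz": 0}], "grip": 0.4}}

```text
time_s: 42.85
tool_pos: [0.6073, -0.3819, 0.1353]
ee_rot: [0.003, 0.677, 0.736, 0.0]
wrist_force: [-0.0, -0.4, 0.1]
grip_width: 0.602
```

Call:
{"fn": "servo_tool", "kwargs": {"motion": [{"dx": 20,"dy": -5,"dz": 0,"rx": 0,"ry": 0,"rz": 0},{"dx": 60,"dy": -15,"dz": 0,"rx": 0,"ry": 0,"rz": 0},{"dx": 105,"dy": -26,"dz": 0,"rx": 0,"ry": 0,"rz": 0},{"dx": 150,"dy": -38,"dz": 0,"rx": 0,"ry": 0,"rz": 0},{"dx": 195,"dy": -49,"dz": 0,"rx": 0,"ry": 0,"rz": 0},{"dx": 240,"dy": -61,"dz": 0,"rx": 0,"ry": 0,"rz": 0},{"dx": 285,"dy": -72,"dz": 0,"rx": 0,"ry": 0,"rz": 0},{"dx": 330,"dy": -83,"dz": 0,"rx": 0,"ry": 0,"rz": 0},{"dx": 370,"dy": -94,"dz": 0,"rx": 0,"ry": 0,"rz": 0},{"dx": 400,"dy": -101,"dz": 0,"rx": 0,"ry": 0,"rz": 0},{"dx": 411,"dy": -104,"dz": 0,"rx": 0,"ry": 0,"rz": 0},{"dx": 411,"dy": -104,"dz": 0,"rx": 0,"ry": 0,"rz": 0}], "grip": 0}}

```text
time_s: 44.05
tool_pos: [0.4676, 0.0211, 0.1311]
ee_rot: [0.0, 0.676, 0.737, 0.0]
wrist_force: [-0.2, -0.4, -0.5]
grip_width: 0.997
```

Call:
{"fn": "servo_tool", "kwargs": {"motion": [{"dx": 0,"dy": 0,"dz": 0,"rx": 0,"ry": 0,"rz": 0},{"dx": 0,"dy": 0,"dz": 0,"rx": 0,"ry": 0,"rz": 0},{"dx": 0,"dy": 0,"dz": 0,"rx": 0,"ry": 0,"rz": 0}]}}

```text
time_s: 44.35
tool_pos: [0.4684, 0.0189, 0.1306]
ee_rot: [0.0, 0.677, 0.736, -0.0]
wrist_force: [-0.1, 0.3, -1.0]
grip_width: 0.997
```

```bash
python3 plan.py 468 20 20 95;python3 - <<'E'
from mnt import *
c=cam("wrist"); save(c,"w22")
mounts(c,.012,rough=[("M",.030,54,(468,20)),("L",.036,64,(464.5,79))])
c=cam("scene"); save(c,"s22",(200,100,420,280),3.5)
E
```

```text
t 44.35 at [468.4  18.9 130.6] yaw 94.7 q6 -0.28 F [-0.1  0.3 -1. ] grip 92.714
-> (468.0, 20.0, 20.0, 95.0) d [  1.1  -0.3 110.6] r [ 0.    0.01 -0.29] len 111
M px (np.float32(320.5), np.float32(203.5)) r 32.7 exp r 34.32095712290298 -> [468.5  21.9  42. ]
L px (np.float32(320.5), np.float32(127.5)) r 44.7 exp r 44.260329036502306 -> [463.6  80.6  48. ]
```

View pics/w22.png

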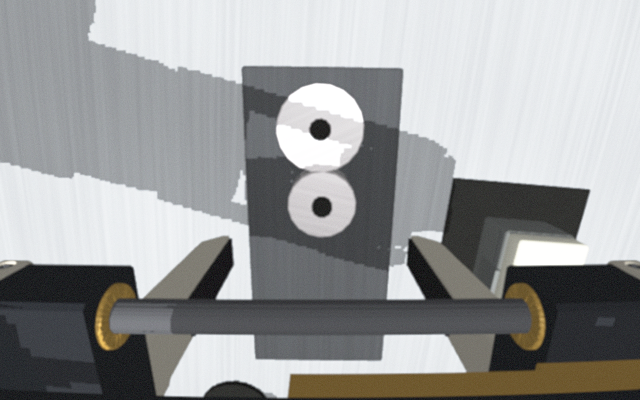

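View pics/s22.png

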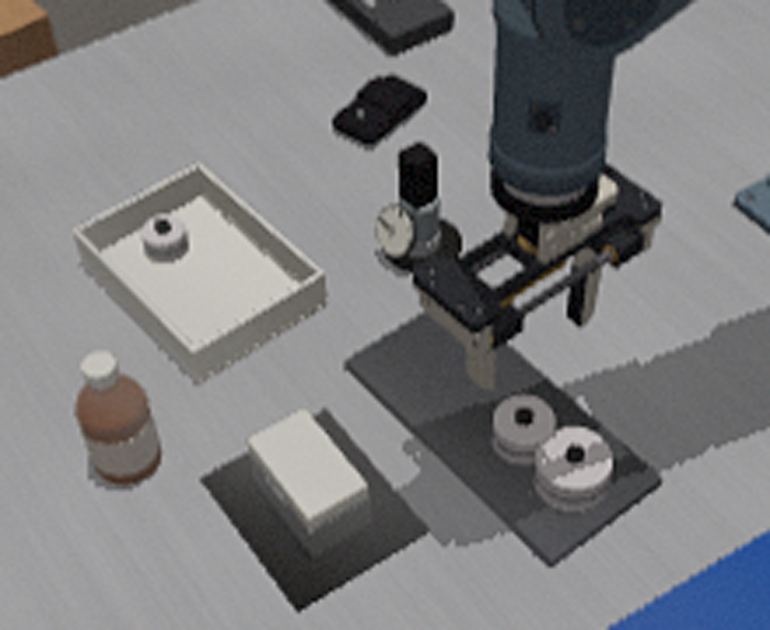

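Call:
{"fn": "servo_tool", "kwargs": {"motion": [{"dx": 1,"dy": 0,"dz": 25,"rx": 0,"ry": 0,"rz": 0},{"dx": 1,"dy": 0,"dz": 60,"rx": 0,"ry": 0,"rz": 0},{"dx": 1,"dy": 0,"dz": 90,"rx": 0,"ry": 0,"rz": 0},{"dx": 1,"dy": 0,"dz": 105,"rx": 0,"ry": 0,"rz": 0},{"dx": 1,"dy": 0,"dz": 110,"rx": 0,"ry": 0,"rz": 0},{"dx": 1,"dy": 0,"dz": 110,"rx": 0,"ry": 0,"rz": 0}]}}

```text
time_s: 45.05
tool_pos: [0.4675, 0.0209, 0.0202]
ee_rot: [-0.001, 0.677, 0.736, -0.0]
wrist_force: [-0.5, 0.2, 0.1]
grip_width: 0.998
```

Call:
{"fn": "servo_tool", "kwargs": {"motion": [{"dx": 0,"dy": 0,"dz": 0,"rx": 0,"ry": 0,"rz": 0},{"dx": 0,"dy": 0,"dz": 0,"rx": 0,"ry": 0,"rz": 0},{"dx": 0,"dy": 0,"dz": 0,"rx": 0,"ry": 0,"rz": 0},{"dx": 0,"dy": 0,"dz": 0,"rx": 0,"ry": 0,"rz": 0},{"dx": 0,"dy": 0,"dz": 0,"rx": 0,"ry": 0,"rz": 0},{"dx": 0,"dy": 0,"dz": 0,"rx": 0,"ry": 0,"rz": 0},{"dx": 0,"dy": 0,"dz": 0,"rx": 0,"ry": 0,"rz": 0}], "grip": 0.65}}

```text
time_s: 45.75
tool_pos: [0.4681, 0.0211, 0.021]
ee_rot: [0.0, 0.677, 0.736, 0.0]
wrist_force: [0.2, 0.3, 2.7]
grip_width: 0.57
```

```bash
python3 plan.py 600 -324 13 95
```

```text
t 45.75 at [468.1  21.1  21. ] yaw 94.8 q6 -0.28 F [0.2 0.3 2.7] grip 53.039
-> (600.0, -324.0, 13.0, 95.0) d [-354.9  102.5    8.1] r [ 0.05  0.01 -0.19] len 370
```

Call:
{"fn": "servo_tool", "kwargs": {"motion": [{"dx": 0,"dy": 0,"dz": -20,"rx": 0,"ry": 0,"rz": 0},{"dx": 0,"dy": 0,"dz": -60,"rx": 0,"ry": 0,"rz": 0},{"dx": -15,"dy": 4,"dz": -90,"rx": 0,"ry": 0,"rz": 0},{"dx": -48,"dy": 14,"dz": -95,"rx": 0,"ry": 0,"rz": 0},{"dx": -95,"dy": 27,"dz": -95,"rx": 0,"ry": 0,"rz": 0},{"dx": -142,"dy": 41,"dz": -95,"rx": 0,"ry": 0,"rz": 0},{"dx": -189,"dy": 54,"dz": -95,"rx": 0,"ry": 0,"rz": 0},{"dx": -236,"dy": 68,"dz": -95,"rx": 0,"ry": 0,"rz": 0},{"dx": -282,"dy": 81,"dz": -95,"rx": 0,"ry": 0,"rz": 0},{"dx": -323,"dy": 92,"dz": -90,"rx": 0,"ry": 0,"rz": 0},{"dx": -350,"dy": 100,"dz": -80,"rx": 0,"ry": 0,"rz": 0},{"dx": -357,"dy": 102,"dz": -65,"rx": 0,"ry": 0,"rz": 0}]}}

```text
time_s: 46.95
tool_pos: [0.6, -0.3299, 0.085]
ee_rot: [0.001, 0.678, 0.735, -0.0]
wrist_force: [0.2, 0.0, -2.1]
grip_width: 0.575
```

Call:
{"fn": "servo_tool", "kwargs": {"motion": [{"dx": 0,"dy": 0,"dz": 10,"rx": 0,"ry": 0,"rz": 0},{"dx": 0,"dy": 0,"dz": 28,"rx": 0,"ry": 0,"rz": 0},{"dx": 0,"dy": 0,"dz": 48,"rx": 0,"ry": 0,"rz": 0},{"dx": 0,"dy": 0,"dz": 62,"rx": 0,"ry": 0,"rz": 0},{"dx": 0,"dy": 0,"dz": 69,"rx": 0,"ry": 0,"rz": 0},{"dx": 0,"dy": 0,"dz": 71,"rx": 0,"ry": 0,"rz": 0},{"dx": 0,"dy": 0,"dz": 71,"rx": 0,"ry": 0,"rz": 0}]}}

```text
time_s: 47.65
tool_pos: [0.5995, -0.3258, 0.015]
ee_rot: [0.0, 0.677, 0.736, 0.0]
wrist_force: [1.0, 0.1, -0.9]
grip_width: 0.577
```

```bash
python3 plan.py 600 -326 14 95 464 79 130 94
```

```text
t 47.65 at [ 599.5 -325.8   15. ] yaw 94.8 q6 -0.75 F [ 1.   0.1 -0.9] grip 53.669
-> (600.0, -326.0, 14.0, 95.0) d [-0.3  0.5  1. ] r [ 0.01  0.01 -0.16] len 1
t 47.65 at [ 599.5 -325.8   15. ] yaw 94.8 q6 -0.75 F [ 1.   0.1 -0.9] grip 53.669
-> (464.0, 79.0, 130.0, 94.0) d [ 414.7 -100.8 -115.1] r [0.01 0.01 0.84] len 442
```

Call:
{"fn": "servo_tool", "kwargs": {"motion": [{"dx": 0,"dy": 0,"dz": 1,"rx": 0,"ry": 0,"rz": 0},{"dx": 0,"dy": 0,"dz": 1,"rx": 0,"ry": 0,"rz": 0}]}}

```text
time_s: 47.85
tool_pos: [0.5997, -0.3264, 0.0144]
ee_rot: [0.001, 0.677, 0.736, 0.0]
wrist_force: [1.5, 0.6, -0.6]
grip_width: 0.574
```

Call:
{"fn": "servo_tool", "kwargs": {"motion": [{"dx": 0,"dy": 0,"dz": 0,"rx": 0,"ry": 0,"rz": 0},{"dx": 0,"dy": 0,"dz": 0,"rx": 0,"ry": 0,"rz": 0},{"dx": 0,"dy": 0,"dz": 0,"rx": 0,"ry": 0,"rz": 0},{"dx": 0,"dy": 0,"dz": -20,"rx": 0,"ry": 0,"rz": 0},{"dx": 0,"dy": 0,"dz": -60,"rx": 0,"ry": 0,"rz": 0},{"dx": 0,"dy": 0,"dz": -100,"rx": 0,"ry": 0,"rz": 0},{"dx": 0,"dy": 0,"dz": -115,"rx": 0,"ry": 0,"rz": 0}], "grip": 0.3}}

```text
time_s: 48.55
tool_pos: [0.6012, -0.3275, 0.1337]
ee_rot: [0.004, 0.677, 0.736, 0.0]
wrist_force: [0.5, 0.1, 0.9]
grip_width: 0.701
```

Call:
{"fn": "servo_tool", "kwargs": {"motion": [{"dx": 20,"dy": -5,"dz": 0,"rx": 0,"ry": 0,"rz": 0},{"dx": 60,"dy": -15,"dz": 0,"rx": 0,"ry": 0,"rz": 0},{"dx": 105,"dy": -26,"dz": 0,"rx": 0,"ry": 0,"rz": 0},{"dx": 150,"dy": -37,"dz": 0,"rx": 0,"ry": 0,"rz": 0},{"dx": 195,"dy": -48,"dz": 0,"rx": 0,"ry": 0,"rz": 0},{"dx": 240,"dy": -59,"dz": 0,"rx": 0,"ry": 0,"rz": 0},{"dx": 285,"dy": -70,"dz": 0,"rx": 0,"ry": 0,"rz": 0},{"dx": 330,"dy": -81,"dz": 0,"rx": 0,"ry": 0,"rz": 0},{"dx": 370,"dy": -91,"dz": 0,"rx": 0,"ry": 0,"rz": 0},{"dx": 402,"dy": -98,"dz": 0,"rx": 0,"ry": 0,"rz": 0},{"dx": 415,"dy": -101,"dz": 0,"rx": 0,"ry": 0,"rz": 0},{"dx": 415,"dy": -101,"dz": 0,"rx": 0,"ry": 0,"rz": 0}], "grip": 0}}

```text
time_s: 49.75
tool_pos: [0.4632, 0.0802, 0.1285]
ee_rot: [-0.0, 0.676, 0.737, -0.0]
wrist_force: [0.6, 0.5, 0.8]
grip_width: 0.999
```

Call:
{"fn": "servo_tool", "kwargs": {"motion": [{"dx": 0,"dy": 0,"dz": 0,"rx": 0,"ry": 0,"rz": 0},{"dx": 0,"dy": 0,"dz": 0,"rx": 0,"ry": 0,"rz": 0},{"dx": 0,"dy": 0,"dz": 0,"rx": 0,"ry": 0,"rz": 0}]}}

```text
time_s: 50.05
tool_pos: [0.4644, 0.0778, 0.1285]
ee_rot: [0.0, 0.677, 0.736, -0.0]
wrist_force: [-0.6, 0.7, -0.7]
grip_width: 0.998
```

```bash
python3 plan.py 464 79.5 22 95;python3 - <<'E'
from mnt import *
c=cam("wrist"); save(c,"w23")
mounts(c,.012,rough=[("L",.036,64,(464.5,79))])
c=cam("scene"); save(c,"s23",(200,100,420,280),3.5)
E
```

```text
t 50.05 at [464.4  77.8 128.5] yaw 94.7 q6 -0.15 F [-0.6  0.7 -0.7] grip 92.842
-> (464.0, 79.5, 22.0, 95.0) d [  1.8  -0.3 106.5] r [-0.    0.01 -0.29] len 107
L px (np.float32(320.5), np.float32(205.5)) r 39.2 exp r 41.904566947575034 -> [464.4  81.5  48. ]
```

View pics/s23.png

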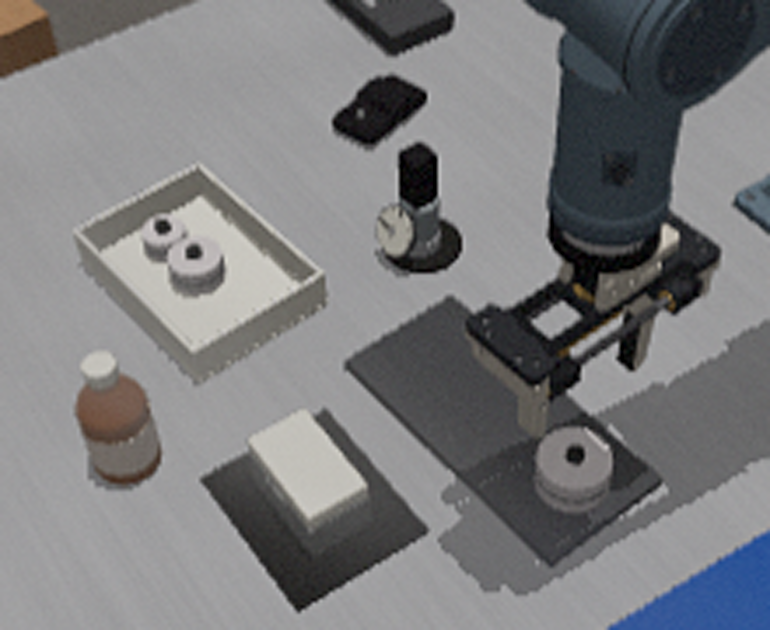

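Call:
{"fn": "servo_tool", "kwargs": {"motion": [{"dx": 2,"dy": 0,"dz": 25,"rx": 0,"ry": 0,"rz": 0},{"dx": 2,"dy": 0,"dz": 60,"rx": 0,"ry": 0,"rz": 0},{"dx": 2,"dy": 0,"dz": 90,"rx": 0,"ry": 0,"rz": 0},{"dx": 2,"dy": 0,"dz": 103,"rx": 0,"ry": 0,"rz": 0},{"dx": 2,"dy": 0,"dz": 107,"rx": 0,"ry": 0,"rz": 0},{"dx": 2,"dy": 0,"dz": 107,"rx": 0,"ry": 0,"rz": 0}]}}

```text
time_s: 50.75
tool_pos: [0.4637, 0.0806, 0.0214]
ee_rot: [-0.0, 0.677, 0.736, -0.0]
wrist_force: [0.1, -0.0, -0.3]
grip_width: 1.0
```

Call:
{"fn": "servo_tool", "kwargs": {"motion": [{"dx": 0,"dy": 0,"dz": 0,"rx": 0,"ry": 0,"rz": 0},{"dx": 0,"dy": 0,"dz": 0,"rx": 0,"ry": 0,"rz": 0},{"dx": 0,"dy": 0,"dz": 0,"rx": 0,"ry": 0,"rz": 0},{"dx": 0,"dy": 0,"dz": 0,"rx": 0,"ry": 0,"rz": 0},{"dx": 0,"dy": 0,"dz": 0,"rx": 0,"ry": 0,"rz": 0},{"dx": 0,"dy": 0,"dz": 0,"rx": 0,"ry": 0,"rz": 0}], "grip": 0.6}}

```text
time_s: 51.35
tool_pos: [0.464, 0.081, 0.0222]
ee_rot: [0.0, 0.677, 0.736, 0.0]
wrist_force: [-1.2, -0.0, 7.5]
grip_width: 0.68
```

```bash
python3 plan.py 595 -261 15 95
```

```text
t 51.35 at [464.   81.   22.2] yaw 94.8 q6 -0.15 F [-1.2 -0.   7.5] grip 63.244
-> (595.0, -261.0, 15.0, 95.0) d [-351.8  101.9    7.3] r [ 0.05  0.01 -0.19] len 366
```

Call:
{"fn": "servo_tool", "kwargs": {"motion": [{"dx": 0,"dy": 0,"dz": -20,"rx": 0,"ry": 0,"rz": 0},{"dx": 0,"dy": 0,"dz": -60,"rx": 0,"ry": 0,"rz": 0},{"dx": -15,"dy": 4,"dz": -90,"rx": 0,"ry": 0,"rz": 0},{"dx": -48,"dy": 14,"dz": -95,"rx": 0,"ry": 0,"rz": 0},{"dx": -95,"dy": 28,"dz": -95,"rx": 0,"ry": 0,"rz": 0},{"dx": -142,"dy": 41,"dz": -95,"rx": 0,"ry": 0,"rz": 0},{"dx": -189,"dy": 55,"dz": -95,"rx": 0,"ry": 0,"rz": 0},{"dx": -236,"dy": 68,"dz": -95,"rx": 0,"ry": 0,"rz": 0},{"dx": -282,"dy": 82,"dz": -95,"rx": 0,"ry": 0,"rz": 0},{"dx": -320,"dy": 93,"dz": -92,"rx": 0,"ry": 0,"rz": 0},{"dx": -345,"dy": 100,"dz": -85,"rx": 0,"ry": 0,"rz": 0},{"dx": -352,"dy": 102,"dz": -75,"rx": 0,"ry": 0,"rz": 0}]}}

```text
time_s: 52.55
tool_pos: [0.5955, -0.2645, 0.0959]
ee_rot: [0.001, 0.678, 0.735, -0.0]
wrist_force: [-1.1, -0.2, -1.3]
grip_width: 0.682
```

Call:
{"fn": "servo_tool", "kwargs": {"motion": [{"dx": 0,"dy": 0,"dz": 0,"rx": 0,"ry": 0,"rz": 0},{"dx": 0,"dy": 0,"dz": 0,"rx": 0,"ry": 0,"rz": 0},{"dx": 0,"dy": 0,"dz": 0,"rx": 0,"ry": 0,"rz": 0}]}}

```text
time_s: 52.85
tool_pos: [0.5946, -0.2596, 0.0969]
ee_rot: [-0.0, 0.676, 0.737, 0.0]
wrist_force: [0.1, 0.2, -1.6]
grip_width: 0.681
```

```bash
python3 plan.py 595 -261 16 95;python3 - <<'E'
from mnt import *
c=cam("wrist"); save(c,"w24")
c=cam("scene"); save(c,"s24",(200,100,330,220),6)
mounts(c,.005,rough=[("S",.026,44,(606,-381)),("M",.030,54,(600,-326))])
E
```

```text
t 52.85 at [ 594.6 -259.6   96.9] yaw 94.9 q6 -0.67 F [ 0.1  0.2 -1.6] grip 63.355
-> (595.0, -261.0, 16.0, 95.0) d [-1.5  0.3 80.9] r [-0.02 -0.03 -0.11] len 81
S none 246.42441686028394 164.80367564054998 12.744138555391174
M none 255.44667471996436 172.4091399382823 16.021273023330263
```

View pics/s24.png

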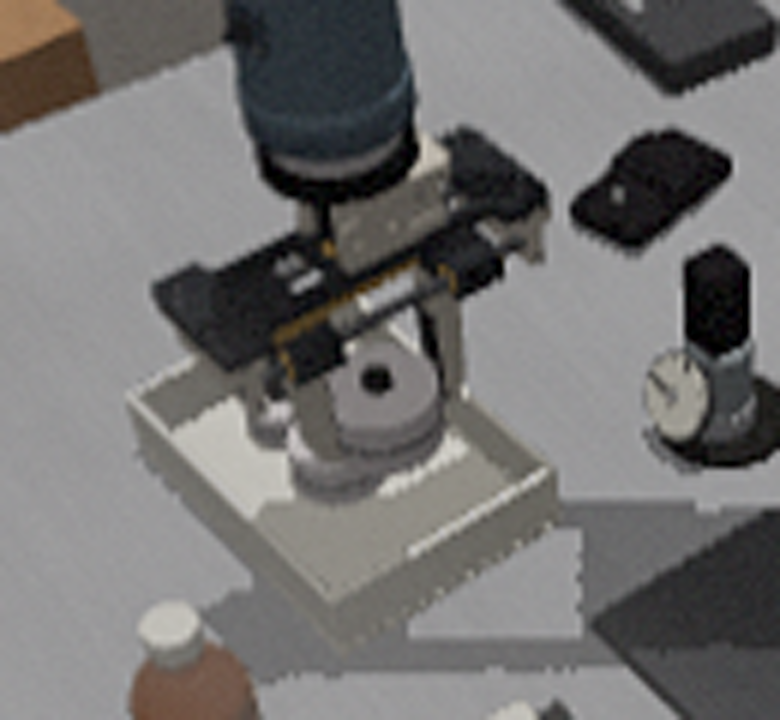

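View pics/w24.png

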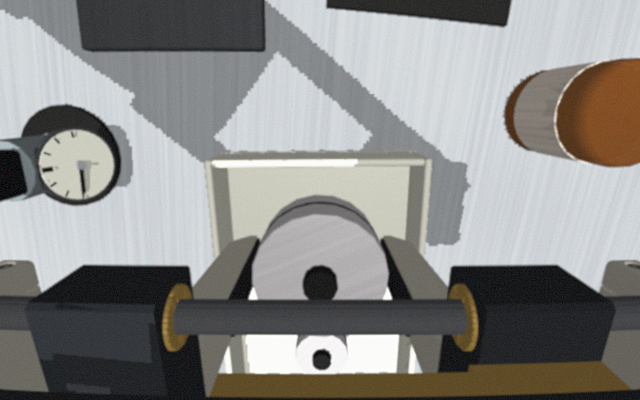

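```bash
python3 - <<'E'
from mnt import *
c=cam("wrist"); print(px(c,[[.5995,-.326,.035],[.606,-.381,.031],[.595,-.261,.125]]))
c=cam("top"); save(c,"t24",(340,130,460,220),6)
E
```

```text
[[318.5152 299.493 ]
 [320.74   355.5824]
 [320.1481 281.3629]]
```

View pics/t24.png

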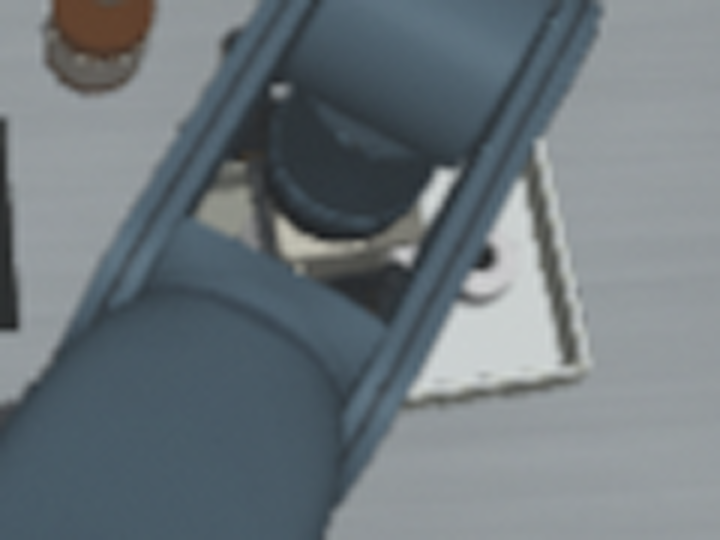

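Call:
{"fn": "servo_tool", "kwargs": {"motion": [{"dx": 1,"dy": 0,"dz": 10,"rx": 0,"ry": 0,"rz": 0},{"dx": 1,"dy": 0,"dz": 28,"rx": 0,"ry": 0,"rz": 0},{"dx": 1,"dy": 0,"dz": 46,"rx": 0,"ry": 0,"rz": 0},{"dx": 1,"dy": 0,"dz": 60,"rx": 0,"ry": 0,"rz": 0},{"dx": 1,"dy": 0,"dz": 70,"rx": 0,"ry": 0,"rz": 0},{"dx": 1,"dy": 0,"dz": 77,"rx": 0,"ry": 0,"rz": 0},{"dx": 1,"dy": 0,"dz": 80,"rx": 0,"ry": 0,"rz": 0},{"dx": 1,"dy": 0,"dz": 80,"rx": 0,"ry": 0,"rz": 0}]}}

```text
time_s: 53.85
tool_pos: [0.5948, -0.2602, 0.0165]
ee_rot: [-0.0, 0.677, 0.736, -0.0]
wrist_force: [0.7, 0.5, -1.1]
grip_width: 0.687
```

```bash
python3 plan.py 595 -261 15.2 95
```

```text
t 53.85 at [ 594.8 -260.2   16.5] yaw 94.8 q6 -0.67 F [ 0.7  0.5 -1.1] grip 63.850
-> (595.0, -261.0, 15.2, 95.0) d [-0.8  0.2  1.3] r [-0.01 -0.01 -0.19] len 2
```

Call:
{"fn": "servo_tool", "kwargs": {"motion": [{"dx": 0,"dy": 0,"dz": 1,"rx": 0,"ry": 0,"rz": 0},{"dx": 0,"dy": 0,"dz": 1,"rx": 0,"ry": 0,"rz": 0}]}}

```text
time_s: 54.05
tool_pos: [0.5951, -0.2605, 0.0163]
ee_rot: [0.001, 0.677, 0.736, 0.0]
wrist_force: [-0.6, 0.7, -1.1]
grip_width: 0.684
```

Call:
{"fn": "servo_tool", "kwargs": {"motion": [{"dx": 0,"dy": 0,"dz": 0,"rx": 0,"ry": 0,"rz": 0},{"dx": 0,"dy": 0,"dz": 0,"rx": 0,"ry": 0,"rz": 0},{"dx": 0,"dy": 0,"dz": 0,"rx": 0,"ry": 0,"rz": 0},{"dx": 0,"dy": 0,"dz": -20,"rx": 0,"ry": 0,"rz": 0},{"dx": 0,"dy": 0,"dz": -60,"rx": 0,"ry": 0,"rz": 0},{"dx": 0,"dy": 0,"dz": -105,"rx": 0,"ry": 0,"rz": 0},{"dx": 0,"dy": 0,"dz": -150,"rx": 0,"ry": 0,"rz": 0},{"dx": 0,"dy": 0,"dz": -180,"rx": 0,"ry": 0,"rz": 0}], "grip": 0.2}}

```text
time_s: 54.85
tool_pos: [0.5957, -0.2608, 0.1998]
ee_rot: [0.002, 0.677, 0.736, 0.0]
wrist_force: [0.9, 0.3, -0.5]
grip_width: 0.802
```

Call:
{"fn": "servo_tool", "kwargs": {"motion": [{"dx": 30,"dy": -20,"dz": 0,"rx": 0,"ry": 0,"rz": 0},{"dx": 70,"dy": -45,"dz": 0,"rx": 0,"ry": 0,"rz": 0},{"dx": 110,"dy": -70,"dz": 0,"rx": 0,"ry": 0,"rz": 0},{"dx": 150,"dy": -95,"dz": 0,"rx": 0,"ry": 0,"rz": 0},{"dx": 190,"dy": -120,"dz": 0,"rx": 0,"ry": 0,"rz": 0},{"dx": 230,"dy": -145,"dz": 0,"rx": 0,"ry": 0,"rz": 0},{"dx": 260,"dy": -160,"dz": 0,"rx": 0,"ry": 0,"rz": 0},{"dx": 270,"dy": -165,"dz": 0,"rx": 0,"ry": 0,"rz": 0},{"dx": 270,"dy": -165,"dz": 0,"rx": 0,"ry": 0,"rz": 0}]}}

```text
time_s: 55.75
tool_pos: [0.4075, -0.0042, 0.1962]
ee_rot: [0.001, 0.676, 0.737, 0.0]
wrist_force: [-0.4, -0.9, -0.0]
grip_width: 0.803
```

```bash
python3 - <<'E'
from mnt import *
c=cam("scene"); save(c,"s25",(200,100,500,360),2.6)
c=cam("top"); save(c,"t25",(180,110,460,290),2.8)
print(readout.get_obs()["time_s"])
E
```

```text
55.85
```

View pics/s25.png

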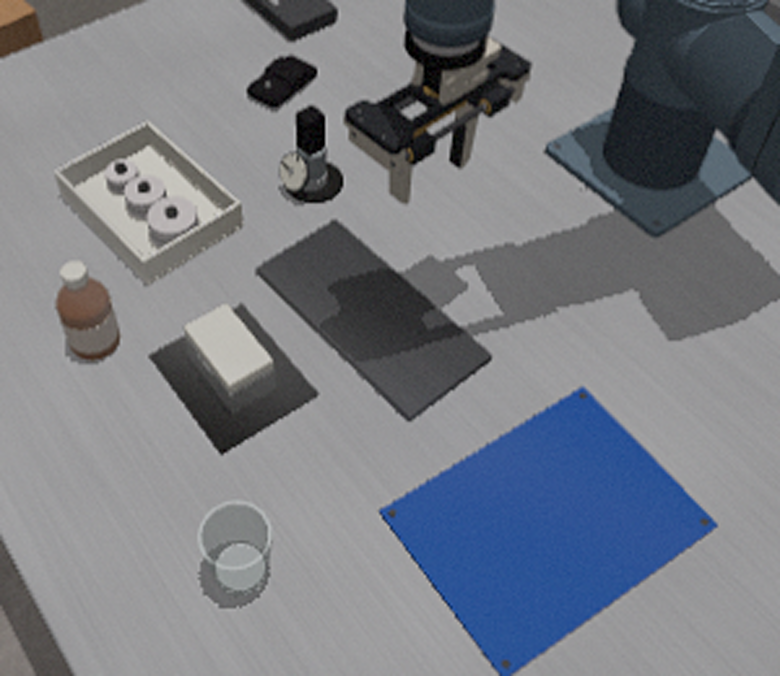

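View pics/t25.png

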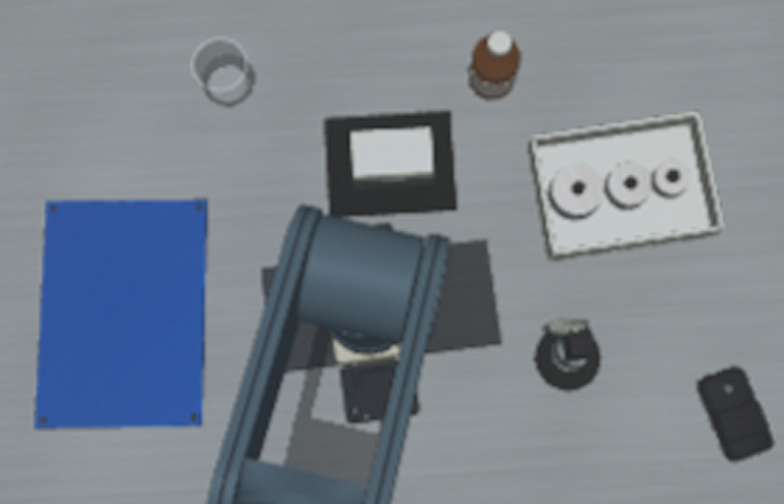

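```bash
python3 -c "
from h import *
print(workorder.job_done())"
```

```text
the job is handed in; nothing more can be done
None
```

The job is done and handed in at about 56 s of the 210 s allowed. All three mounts tested perished, so all three are in the reject bin and none went back to the blue board.

- **Setup:** I moved the tip box off the test plate onto the mat. I then stood the three mounts that were there (one small, one medium, one large) on the plate, button up.
- **Readings:** I tested them small, medium, large, with the foot ring hard down each time: about 14 N, with the ring at the known top height of each mount. Each needle stopped at about 1.0 rad, clearly short of straight up (1.5). It was back at rest before the next test and after the last one.
- **End state:** The last scene and top pictures showed all three mounts standing in the bin, the gauge upright on its pad and the box standing on the mat. The plate and board were empty, and the bottle, beaker and mouse looked unmoved.

**What disagreed:**
- The cameras differed from each other by a few millimetres, in places up to about 10 mm. I averaged them or went by the wrist view.
- The medium mount was knocked about 25 mm along the plate after its test. I found it again and picked it up from there.
- The task's count of "5 to 6" mounts did not match the scene, where only three were visible.
- All three needles read the same. I put this down to all three cores being soft, but had no sound mount to compare against.

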